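# Mute the climate monitor and stand it on its kickstand

## Robot

A 7-joint arm with a two-finger parallel gripper is mounted at the origin on a cart in front of the work surface, level with it; the furniture and walls round the work are solid. World frame = base frame: x ahead of the robot, y to its left, z up, the work surface at z = 0. Lengths are in m, angles in rad, forces in N, time in s.
With the tool pointing down it reaches from about 0.4 to 0.85 m from the base axis. Payload 10.4 kg.
Tool frame: the origin (TCP) lies between the finger pads; the fingertips stand 17 mm ahead of it and the grasp point (between the pads) lies 2 mm behind it; z points along the fingers, y is the direction in which the jaws open and shut (so a half turn about z gives the same grasp; the last joint's range is limited). The gripper opens to 85 mm and grips with 20 to 120 N. Pads are 22 mm wide; open, the fingers measure 114 mm over their backs; the gripper's body (76 mm by 85 mm) begins 54 mm behind the grasp point. The pads swing forward as they close: fully open they stand 13 mm farther back than shut.
Start: joints at [-1.299, 0.332, -0.065, 1.46, 0.022, 1.35, -0.088], TCP at [0.182, 0.598, 0.213] pointing down, gripper open.
Joint ranges: [-2.6, 2.6], [-0.5, 2.12], [-1.47, 1.34], [0.16, 2.42], [-1.27, 4.41], [0.06, 2.06], [-2.6, 2.6]. Speed limits (rad/s): [2.22, 2.22, 2.79, 2.79, 3.14, 3.14, 3.14].

## Interface

Orientations are given as a unit quaternion [x, y, z, w].
In Python, from workcell import manip gives the robot as it stands.
- The arm moves only by the tool jog_arm, never from a script. Its argument "steps" is one flat list of numbers, 5 for each row, row after row: the finger opening in m, from 0 to 0.0854, then the shift along the tool's x, y, z in m, then the turn about the tool's z in rad. In form: [gripper, x, y, z, twist, gripper, x, y, z, twist, ...]. A call has exactly 10 rows; each row is the pose to reach, as a shift and turn from the pose commanded when the call began, along the tool's axes at that moment; what a row does not reach only later rows make up. A row lasts 1/10 s, in which the tool goes at most 50 mm and 8.59 degrees, less where a joint would pass 70% of its speed; a pose out of reach is approached as far as the arm can. A call with a gripper value outside its range is refused whole. The fingers move at their own pace and stop on an object; "grip_force" is the grip in N (left out, the last holds). Time passes only in rows, so rows that repeat a pose let the fingers close, or fill a call up. It gives the time, the measured TCP pose, the force and the opening at its end, in the units of the state.
- manip.get_obs(): the state, without advancing time (a new reading comes with each control period).
- manip.camera(name): name is "scene" or "top"; returns (picture, depth): 420x560x3 uint8, red, green, blue; 420x560 float32, m along the optical axis (not along the pixel's ray), 0 where there is no reading.
- manip.calibration(name): a dict with "mtx" (3x3 intrinsics, pixels), "world_to_cam" (4x4, takes a point from world to camera coordinates). Camera axes: x right, y down, z forward; pixel columns grow to the right and rows downward; lengths in m; the calibration is good to about 2 mm. A picture is of the moment at which its call begins. calibration takes no time and is no camera call.
- manip.hand_in(): hands the job in, once; it reports no verdict.
The state is a dict: "clock": time; "joint_pos": joint angles; "joint_velocities": joint speeds; "tau": joint torques, N m; "position": TCP position; "ee_rot": TCP orientation; "ft_force": force on the tool from outside, world axes, zero at the start; "torque": the same for the moment, N m; "grip_width": opening from 0.0 (shut) to 1.0 (fully open).
Only numpy, scipy, OpenCV 4.12 (cv2) and the standard library are available. Lean on these libraries where they do the work, as an engineer would, in place of code of your own. Each camera call takes 0.05 s, during which the arm holds its last target.

## Task

The white climate monitor lies face down on the bench. First turn the alarm volume knob on its back fully anticlockwise (seen from above as it lies) to its end stop, then unfold the orange kickstand leg all the way to its stop, and finally stand the monitor upright on the worktop, leaning back on its leg, and let go of it. Do not disturb the other loose things on the bench.

Things in the scene. Friction and masses are not known exactly. Their poses are not given: they have to be found in the camera images.
- monitor: White box 150 mm long (its x), 58 wide (y), 30 thick (z), 0.4 to 0.75 kg, lying loose on its screen. Origin: centre of the screen face, at worktop height at the start. +x points to its top end (at the start roughly world +y, within 25 degrees), +z out of its back (up at the start). The long sides are plain and can be gripped, 58 mm apart. The ends are flat: it can also stand on its lower end.
- lower_back_edge (a point): Middle of the monitor's lower back edge (x = -75 mm, z = 30 mm in its frame). Standing on this edge and the foot of the fully open leg, it leans back 25 degrees (0.44 rad) past vertical, i.e. turned up 115 degrees from lying; screen then faces where the top end pointed.
- leg_hinge (a point): Centre of the leg's hinge axis: x = 25 mm, z = 35 mm in the monitor's frame (5 mm above the back); the axis lies along the monitor's y.
- leg_foot (a point): Centre of the foot of the leg: a black rubber rod, 10 mm thick and 34 mm long along the monitor's y, 92 mm from the hinge axis. Folded, it lies on the back, 8 mm from the lower end. The orange strip from hinge to foot is 18 mm wide, 6 mm thick. The foot can be pinched by its flat ends, 34 mm apart.
- stand_leg (a joint): Opening angle of the leg, rad: 0 folded flat on the back, 0.87 fully open at its stop; the foot swings up and away from the back about the hinge. A stiff friction hinge (0.06 N m, about 0.7 N at the foot) keeps it where it is left.
- volume_knob (a joint): Turn of the volume knob, rad: 0 is the end stop fully anticlockwise seen from outside the back (muted), growing clockwise to 2.6. Starts between 0.6 and 1.3. Friction 0.02 N m; it stays where it is left.
- knob_grip (a point): On the knob's axis, 15 mm above the back (x = 51 mm, z = 45 mm in the monitor's frame). Black disc of 29 mm diameter, 6 mm high, with a grip bar 28 mm long, 10 mm wide, 6 to 23 mm above the back. The point's x axis runs along the bar; at joint 0 it lies along the monitor's x (white mark at its +x end).
- ph_tester: Yellow pen-shaped tester, 36x186x23 mm, lying at the left of the work; leave alone. Origin: centre of its underside, length along its y.
- log_book: Open log book, 108x152x12 mm, lying to the right; leave alone. Origin: centre of its underside.
- screwdriver: Red screwdriver, 23x175x22 mm, lying behind to the right; leave alone. Origin: centre of its underside, length along its y.
- marker_2: Blue and white marker, 15x124x16 mm, lying behind to the left; leave alone. Origin: centre of its underside.
- tape_roll: Roll of brown tape, 92 mm across, 48 mm high, farther back; leave alone. Origin: centre of its underside.

How it is judged:
On the way, in this order (a step that is already met when the one before it is completed fails the run):
1. the volume knob is at its anticlockwise stop (value of joint volume_knob below 0.12 rad), for 0.2 s.
2. the leg is unfolded to its stop (value of joint stand_leg above 0.8 rad), for 0.2 s.
At the end, for the whole second after the job is handed in: The knob is within 0.12 rad of its anticlockwise stop, the leg is open beyond 0.80 rad, and the monitor stands still on the worktop on its lower back edge (within 8 mm of the surface) and its leg foot (centre within 10 mm), leaning 0.30 to 0.56 rad from vertical (value of joint volume_knob below 0.12 rad and value of joint stand_leg above 0.8 rad and angle between monitor's own x axis and vertical between 0.3 and 0.56 rad and height (world z) of leg_foot below 0.01 m and height (world z) of lower_back_edge between -0.01 and 0.008 m and linear speed of monitor below 0.02 m/s); the robot touches nothing.
It fails at once if another loose thing (tester, log book, screwdriver, marker, tape) is moved by more than 30 mm (distance of any of ph_tester, log_book, screwdriver, marker_2, tape_roll from where it was at the start of the episode above 0.03 m).
It also fails if it takes over 67 s, if anything falls off the work surface, if the arm or the gripper's body presses on something with over 40 N, if the wrist force passes 120 N, or if a joint passes its speed limit or range.

## Working session

There is one attempt and no reset: what is moved stays moved. The work goes in short steps, Python scripts to look and compute and a tool call to move; the robot and the scene stay as the last step left them, time stands still between calls to the robot, and variables do not carry over. Pictures are saved under pics/ and viewed, and the job is handed in when it is done.

Besides the shell and the picture viewer there is one more tool, called after ">>>" as a command line: name --argument value ..., lists and objects as JSON in quotes. jog_arm: Moves the arm, as the interface text tells. Its arguments: {"type":"object","properties":{"steps":{"type":"array"},"grip_force":{"type":"number"}},"required":["steps"]}

```bash
ls; mkdir -p pics; python3 - <<'E'
from workcell import manip
import cv2,numpy as np
o=manip.get_obs()
for k,v in o.items(): print(k,np.round(v,4))
for n in ("scene","top"):
    p,d=manip.camera(n); cv2.imwrite(f"pics/{n}0.png",p[:,:,::-1]); np.savez(f"pics/{n}0.npz",p=p,d=d)
    c=manip.calibration(n); print(n,np.round(c["mtx"],1).tolist(),np.round(c["world_to_cam"],3).tolist())
E
```

```text
pics
clock 0.0
joint_pos [-1.2986  0.3329 -0.0647  1.4609  0.0216  1.3499 -0.0885]
joint_velocities [ 0.0003  0.0013 -0.0002 -0.0003  0.0022 -0.002   0.001 ]
tau [ 0.00000e+00 -6.25439e+01  4.91000e-02 -3.91604e+01  1.61000e-02
  1.00000e-02 -0.00000e+00]
position [0.1815 0.5976 0.2122]
ee_rot [ 1.468e-01  9.892e-01 -7.000e-04 -1.000e-04]
ft_force [ 0.0136 -0.2117 -0.4953]
torque [-0.0054 -0.0169 -0.0229]
grip_width 0.9952
scene [[461.3, 0.0, 277.6], [0.0, 461.3, 200.7], [0.0, 0.0, 1.0]] [[0.647, -0.762, 0.015, -0.446], [-0.335, -0.303, -0.892, 0.236], [0.685, 0.572, -0.451, 0.893], [0.0, 0.0, 0.0, 1.0]]
top [[510.1, 0.0, 279.2], [0.0, 510.1, 214.0], [0.0, 0.0, 1.0]] [[-0.128, -0.992, 0.008, 0.002], [-0.897, 0.113, -0.427, 0.583], [0.422, -0.061, -0.904, 1.05], [0.0, 0.0, 0.0, 1.0]]
```

View pics/scene0.png

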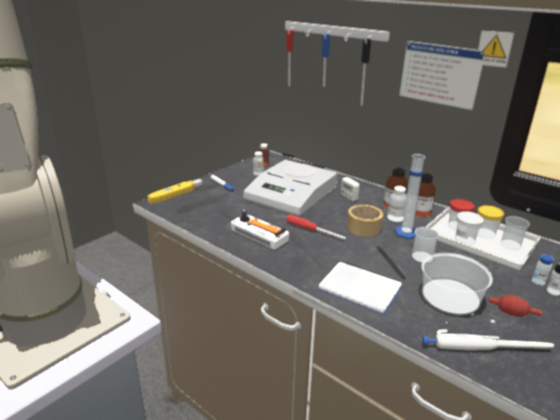

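View pics/top0.png

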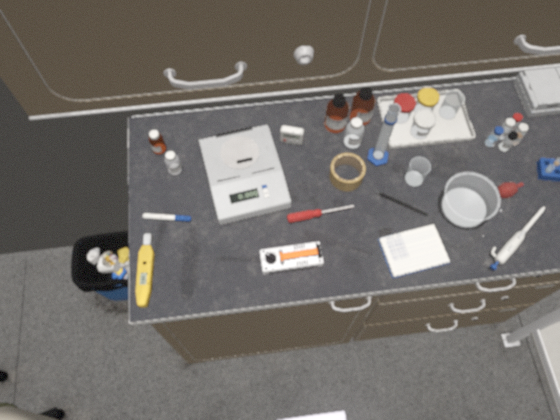

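```bash
cat > h.py <<'E'
import numpy as np,cv2
from workcell import manip
from scipy.spatial.transform import Rotation as R
def ray(cal,uv,z):
    K,T=cal["mtx"],cal["world_to_cam"]; uv=np.atleast_2d(uv).astype(float)
    d=np.c_[(uv[:,0]-K[0,2])/K[0,0],(uv[:,1]-K[1,2])/K[1,1],np.ones(len(uv))]@T[:3,:3]
    c=-T[:3,:3].T@T[:3,3]
    return c+d*((z-c[2])/d[:,2])[:,None]
def proj(cal,P):
    K,T=cal["mtx"],cal["world_to_cam"];P=np.atleast_2d(P)@T[:3,:3].T+T[:3,3]
    q=P@K.T; return q[:,:2]/q[:,2:]
def cloud(cal,d):
    K,T=cal["mtx"],cal["world_to_cam"];v,u=np.mgrid[:d.shape[0],:d.shape[1]]
    P=np.stack([(u-K[0,2])/K[0,0]*d,(v-K[1,2])/K[1,1]*d,d],-1)
    return (P-T[:3,3])@T[:3,:3]
def crop(p,u0,v0,u1,v1,name,s=8):
    cv2.imwrite("pics/"+name,cv2.resize(p[v0:v1,u0:u1,::-1],None,fx=s,fy=s,interpolation=cv2.INTER_CUBIC))
E
python3 - <<'E'
from h import *
f=np.load("pics/top0.npz");p,d=f["p"],f["d"];cal=manip.calibration("top")
crop(p,245,225,340,290,"c0.png")
f2=np.load("pics/scene0.npz");crop(f2["p"],220,200,310,255,"c1.png")
P=cloud(cal,d)
for nm,uv in dict(mon=(292,257),knob=(270,258),bench=(220,260),hook=(305,50)).items(): print(nm,P[uv[1],uv[0]].round(3))
h=cv2.cvtColor(p,cv2.COLOR_RGB2HSV)
win=np.zeros(d.shape,bool);win[225:290,245:340]=1
z=P[...,2]; m=win&(z>.02)&(z<.034)&(h[...,2]>120)
print(m.sum(), np.median(z[m]))
pts=P[m][:,:2]
r=cv2.minAreaRect((pts*1000).astype(np.float32));print("depthrect",r)
w=win&(h[...,1]<60)&(h[...,2]>130)
c=max(cv2.findContours(w.astype(np.uint8),0,cv2.CHAIN_APPROX_NONE)[0],key=len)[:,0]
print("img rect@.03",cv2.minAreaRect((ray(cal,c,.03)[:,:2]*1000).astype(np.float32)))
o=win&(h[...,0]<20)&(h[...,1]>140)&(h[...,2]>120)
q=ray(cal,np.argwhere(o)[:,::-1],.038)[:,:2];print("orange",cv2.minAreaRect((q*1000).astype(np.float32)),q.mean(0))
k=win&(h[...,2]<70)&(z>.04); print("dark high",k.sum(),P[k].mean(0),z[k].max())
E
```

```text
mon [ 0.503 -0.093  0.039]
knob [ 0.502 -0.04   0.053]
bench [ 0.532  0.082 -0.001]
hook [ 0.573 -0.102  0.661]
935 0.028828813641861236
depthrect ((507.7231750488281, -92.84284210205078), (61.39341735839844, 149.98008728027344), 2.357074499130249)
img rect@.03 ((507.4119567871094, -91.9188461303711), (68.1459732055664, 155.77842712402344), 1.461211919784546)
orange ((510.3581848144531, -112.25721740722656), (13.092370986938477, 88.67106628417969), 3.101431131362915) [ 0.50971515 -0.11364016]
dark high 11 [ 0.50298983 -0.04056776  0.04785915] 0.052751094657415905
```

```bash
echo
```

```text
(no output)
```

View pics/c0.png

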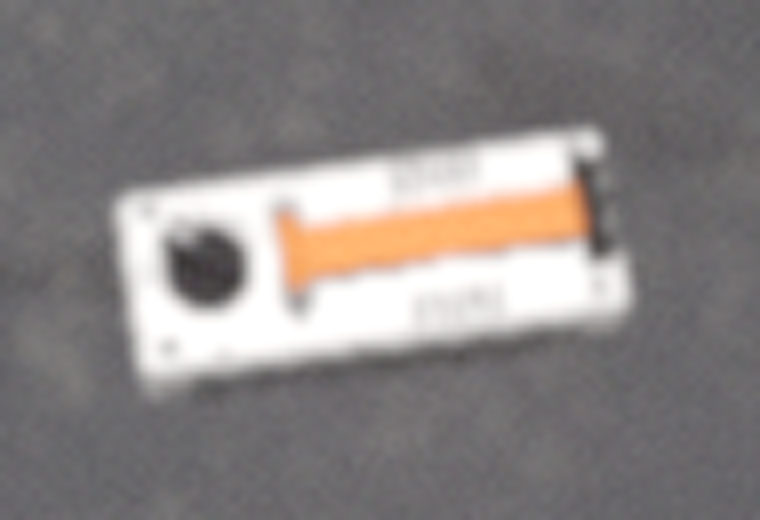

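View pics/c1.png

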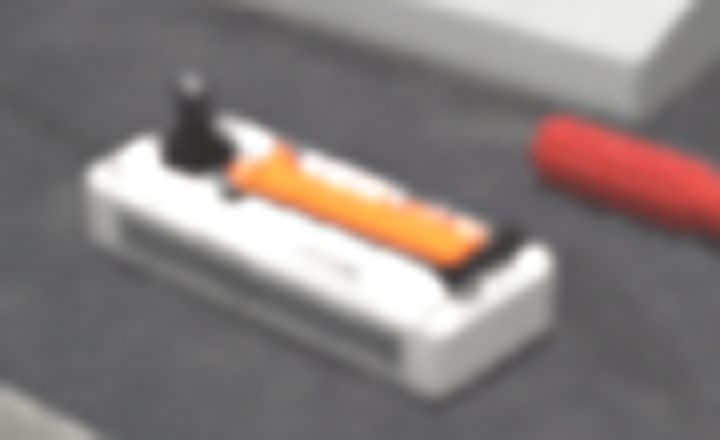

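```bash
python3 - <<'E'
from h import *
ct=manip.calibration("top");cs=manip.calibration("scene")
def c2p(a,o,s=8): return (np.array(a)+.5)/s-.5+np.array(o)
A=c2p([[113,193],[597,128],[628,312],[140,372]],(245,225))
Q=ray(ct,A,.03);print("corners",Q.round(4))
for i,j in((0,1),(3,2),(0,3),(1,2)): 
    v=Q[j]-Q[i];print(np.linalg.norm(v[:2]).round(4),np.arctan2(v[1],v[0]).round(4))
print(Q.mean(0))
hd=c2p([[290,255],[592,208]],(245,225));q=ray(ct,hd,.035);v=q[0]-q[1];print("hinge,foot",q.round(4),np.linalg.norm(v),np.arctan2(v[1],v[0]))
B=c2p([[90,183],[432,340],[552,260]],(220,200));print("scene corners",ray(cs,B,.03).round(4))
print("mark",ray(ct,c2p([[185,240]],(245,225)),.053),ray(cs,c2p([[190,80]],(220,200)),.053), "disc",ray(ct,c2p([[205,268]],(245,225)),.04))
f=np.load("pics/top0.npz")["p"];crop(f,262,246,282,268,"c2.png",24)
f=np.load("pics/scene0.npz")["p"];crop(f,234,204,256,226,"c3.png",24)
E
```

```text
corners [[ 0.5382 -0.0161  0.03  ]
 [ 0.5408 -0.1669  0.03  ]
 [ 0.4802 -0.1665  0.03  ]
 [ 0.4798 -0.0177  0.03  ]]
0.1509 -1.5531
0.1488 -1.5681
0.0584 -3.1134
0.0606 3.1353
[ 0.5097678  -0.09180719  0.03      ]
hinge,foot [[ 0.5094 -0.067   0.035 ]
 [ 0.513  -0.1604  0.035 ]] 0.09348318100502437 1.6091116762202518
scene corners [[ 0.4762 -0.0215  0.03  ]
 [ 0.4776 -0.1664  0.03  ]
 [ 0.5382 -0.1637  0.03  ]]
mark [[ 0.5114651  -0.03541294  0.053     ]] [[ 0.51802008 -0.02646633  0.053     ]] disc [[ 0.50667657 -0.0407463   0.04      ]]
```

View pics/c2.png

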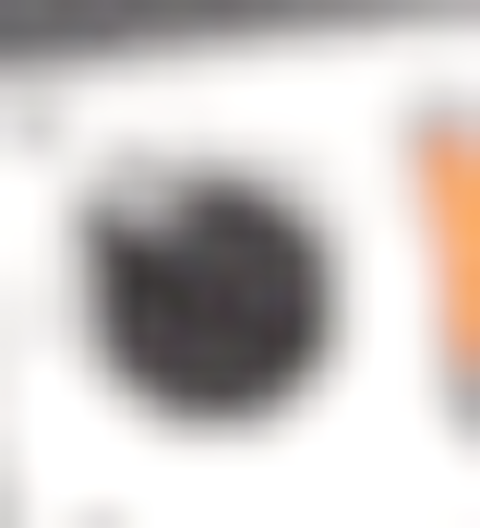

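View pics/c3.png

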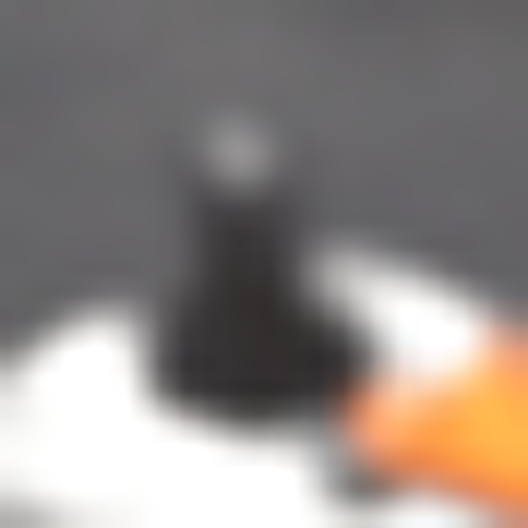

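```bash
python3 - <<'E'
from h import *
ct=manip.calibration("top");cs=manip.calibration("scene")
m1=ray(ct,np.array([[148.,195]])/24-.5+[262,246],.053);m2=ray(cs,np.array([[240.,150]])/24-.5+[234,204],.053)
print(m1,m2)
c=np.array([.508,-.041])
for m in(m1,m2):
    v=m[0,:2]-c;print(np.linalg.norm(v),"theta",1.583-np.arctan2(v[1],v[0]))
# expected mark at r=.012 for thetas
for th in(.6,.7,.8,.9,1,1.1,1.2,1.3):
    a=1.583-th;P=[*(c+.012*np.array([np.cos(a),np.sin(a)])),.053];print(th,((proj(ct,P)-[262,246]+.5)*24).round(),((proj(cs,P)-[234,204]+.5)*24).round())
o=manip.get_obs();print(R.from_quat(o["ee_rot"]).as_matrix().round(4))
E
```

```text
[[ 0.51384764 -0.0356472   0.053     ]] [[ 0.51759565 -0.02756039  0.053     ]]
0.007927628917498796 theta 0.841753318591138
0.016513620696965083 theta 0.6322528011008877
0.6 [[101. 193.]] [[244. 169.]]
0.7 [[107. 183.]] [[255. 168.]]
0.8 [[114. 174.]] [[266. 168.]]
0.9 [[122. 165.]] [[277. 168.]]
1 [[131. 158.]] [[288. 168.]]
1.1 [[140. 151.]] [[299. 169.]]
1.2 [[150. 145.]] [[309. 171.]]
1.3 [[161. 140.]] [[319. 173.]]
[[-9.569e-01  2.905e-01 -3.000e-04]
 [ 2.905e-01  9.569e-01 -1.200e-03]
 [-0.000e+00 -1.200e-03 -1.000e+00]]
```

```bash
cat >> h.py <<'E'
def go(t,ang=None,o=None):
    """shift in tool axes to reach world point t; twist to bring tool y to world angle ang"""
    o=o or manip.get_obs();M=R.from_quat(o["ee_rot"]).as_matrix()
    s=M.T@(np.array(t)-o["position"]);a=np.arctan2(M[1,1],M[0,1])
    print("t",round(o["clock"],2),"pos",o["position"].round(4),"yaw_y",a.round(4),"F",o["ft_force"].round(1),"g",o["grip_width"],"j7",o["joint_pos"][6].round(2))
    print("shift",s.round(4),"twist",None if ang is None else round(a-ang,4))
E
python3 - <<'E'
from h import *
go([.508,-.041,.15],-.74)
f=np.load("pics/top0.npz");p,d=f["p"],f["d"];cal=manip.calibration("top");h=cv2.cvtColor(p,cv2.COLOR_RGB2HSV)
r=((h[...,0]<8)|(h[...,0]>172))&(h[...,1]>150)&(h[...,2]>80);r[:195]=0;r[225:]=0;r[:,:270]=0;r[:,370:]=0
q=ray(cal,np.argwhere(r)[:,::-1],.011);print("handle",q.min(0),q.max(0),r.sum())
print("shaft tip",ray(cal,[[354,207],[418,226]],.005))
print("book L",ray(cal,[[381,243],[388,274],[436,226]],.01))
print("balance",ray(cal,[[218,219],[290,204]],.03))
E
```

```text
t 0.1 pos [0.1815 0.5977 0.2123] yaw_y 1.276 F [-0.4  0.3  0.1] g 1.0053762490559763 j7 -0.09
shift [-0.498  -0.5162  0.063 ] twist 2.016
handle [ 0.61308855 -0.17898743  0.011     ] [ 0.62447026 -0.13298952  0.011     ] 11
shaft tip [[ 0.63262567 -0.27587577  0.005     ]
 [ 0.55880032 -0.42862852  0.005     ]]
book L [[ 0.5227611  -0.32296649  0.01      ]
 [ 0.44053044 -0.32260707  0.01      ]
 [ 0.55103871 -0.47255787  0.01      ]]
balance [[ 0.63062861  0.07668592  0.03      ]
 [ 0.64983612 -0.10909311  0.03      ]]
```

>>> jog_arm --steps '[0.04,-0.25,-0.26,0,1.0,0.04,-0.25,-0.26,0,1.0,0.04,-0.25,-0.26,0,1.0,0.04,-0.25,-0.26,0,1.0,0.04,-0.25,-0.26,0,1.0,0.04,-0.25,-0.26,0,1.0,0.04,-0.25,-0.26,0,1.0,0.04,-0.25,-0.26,0,1.0,0.04,-0.25,-0.26,0,1.0,0.04,-0.25,-0.26,0,1.0]' --grip_force 20

```text
clock: 1.1
position: [0.3445, 0.2778, 0.2129]
ee_rot: [0.602, 0.798, 0.0, -0.0]
ft_force: [-0.7, 0.6, -0.2]
grip_width: 0.468
```

```bash
python3 -c "
from h import *
go([.508,-.041,.15],-.74)"
```

```text
t 1.1 pos [0.3445 0.2778 0.2129] yaw_y 0.2781 F [-0.7  0.6 -0.2] g 0.4675584700759156 j7 -0.52
shift [-0.3514  0.0697  0.0628] twist 1.0181
```

>>> jog_arm --steps '[0.035,-0.351,0.07,0.063,1.018,0.035,-0.351,0.07,0.063,1.018,0.035,-0.351,0.07,0.063,1.018,0.035,-0.351,0.07,0.063,1.018,0.035,-0.351,0.07,0.063,1.018,0.035,-0.351,0.07,0.063,1.018,0.035,-0.351,0.07,0.063,1.018,0.035,-0.351,0.07,0.063,1.018,0.035,-0.351,0.07,0.063,1.018,0.035,-0.351,0.07,0.063,1.018]'

```text
clock: 2.1
position: [0.5083, -0.0398, 0.1496]
ee_rot: [0.915, 0.404, -0.0, -0.0]
ft_force: [-0.2, -0.2, -0.6]
grip_width: 0.412
```

```bash
python3 -c "
from h import *
go([.508,-.041,.058],-.74)
p,d=manip.camera('scene');crop(p,190,130,320,250,'c4.png',5)"
```

```text
t 2.1 pos [ 0.5083 -0.0398  0.1496] yaw_y -0.7388 F [-0.2 -0.2 -0.6] g 0.4120783897267926 j7 -0.67
shift [-0.001   0.0006  0.0916] twist 0.0012
```

View pics/c4.png

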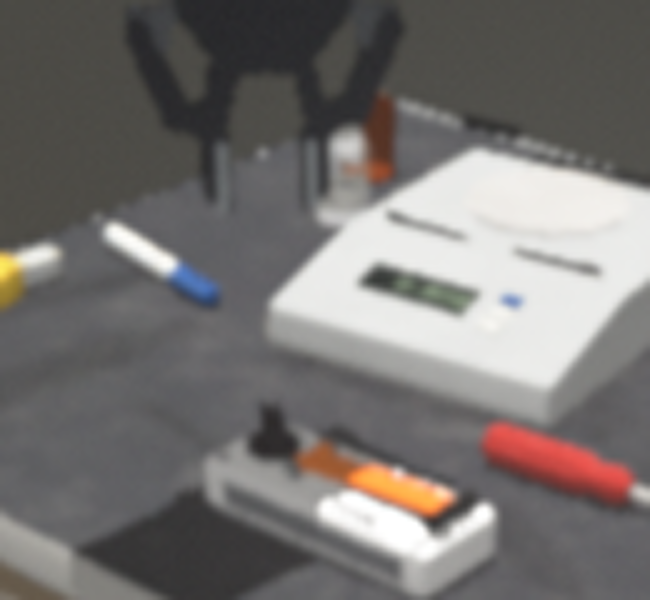

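The gripper straddles the knob bar (bar at crop px (268,420), the tips around (262,205)), so I'll descend.

>>> jog_arm --steps '[0.035,-0.001,0,0.03,0,0.035,-0.001,0,0.06,0,0.035,-0.001,0,0.08,0,0.035,-0.001,0,0.092,0,0.035,-0.001,0,0.092,0,0.0,-0.001,0,0.092,0,0.0,-0.001,0,0.092,0,0.0,-0.001,0,0.092,0,0.0,-0.001,0,0.092,0,0.0,-0.001,0,0.092,0]' --grip_force 20

```text
clock: 3.15
position: [0.5078, -0.0427, 0.0583]
ee_rot: [0.915, 0.403, 0.0, -0.0]
ft_force: [-0.5, -0.4, -0.2]
grip_width: 0.001
```

```bash
python3 -c "
from h import *
go([.508,-.041,.058],.05);print(manip.get_obs()['torque'])
p,d=manip.camera('scene');crop(p,200,160,300,250,'c5.png',6)"
```

```text
t 3.15 pos [ 0.5078 -0.0427  0.0583] yaw_y -0.742 F [-0.5 -0.4 -0.2] g 0.0011636861694692053 j7 -0.59
shift [ 0.0014 -0.001   0.0003] twist -0.792
[-0.04741091 -0.00450077  0.0135705 ]
```

View pics/c5.png

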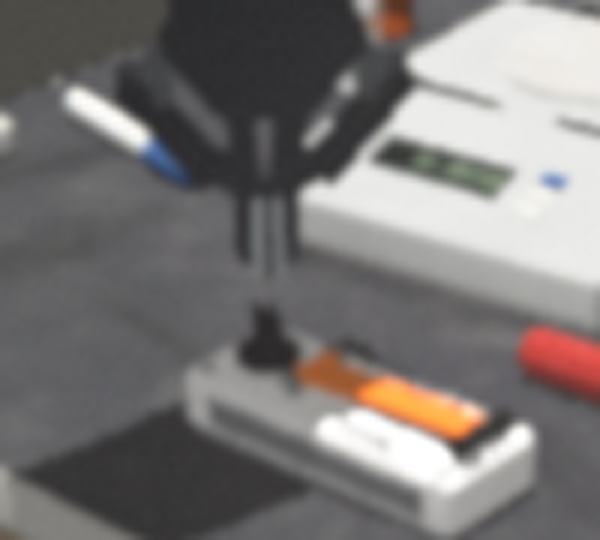

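```bash
python3 -c "
from h import *
o=manip.get_obs();P=o['position'];print(P)
for c in('scene','top'):
    k=manip.calibration(c);print(c,proj(k,[P+[0,0,-.017],P,P+[0,0,.05]]).round(1), proj(k,[[.508,-.041,.053]]))
p,d=manip.camera('scene');crop(p,200,160,300,250,'c6.png',6)
C=cloud(manip.calibration('scene'),d)
for u,v in((242,200),(245,203),(244,206),(244,213)): print(u,v,C[v,u].round(4),p[v,u])
p,d=manip.camera('top');crop(p,220,170,330,290,'c7.png',5)
"
```

```text
[ 0.50767634 -0.04269895  0.05817895]
scene [[245.1 216.9]
 [245.  211.2]
 [244.7 193.7]] [[244.65102331 212.6731636 ]]
top [[270.9 257.4]
 [270.9 254.9]
 [270.7 247.2]] [[270.180133  255.6368688]]
242 200 [ 0.4975 -0.0428  0.0943] [103 105 107]
245 203 [ 0.4994 -0.0513  0.0879] [90 91 92]
244 206 [ 6.065e-01  5.790e-02 -1.000e-04] [97 95 97]
244 213 [ 0.5024 -0.0441  0.0554] [46 44 45]
```

View pics/c7.png

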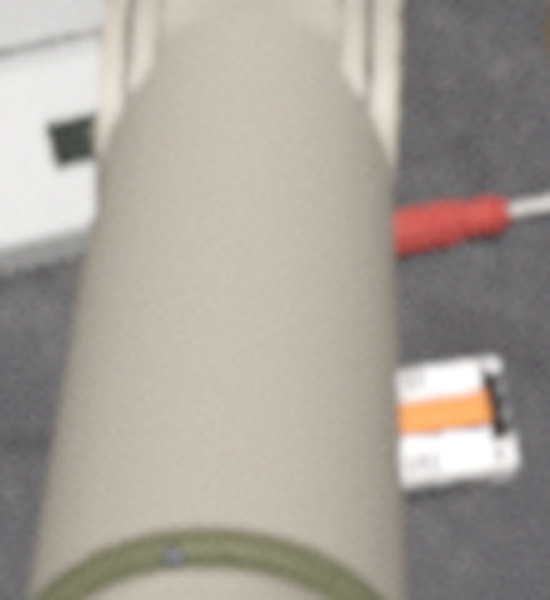

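```bash
python3 -c "
from h import *
k=manip.calibration('scene');p,d=manip.camera('scene');C=cloud(k,d)
for v in range(188,216): print(v,[(tuple((C[v,u]*1000).round().astype(int))) for u in(241,243,245,247)])
o=manip.get_obs();print(o['position'],o['joint_pos'].round(4).tolist())
"
```

```text
188 [(np.int64(491), np.int64(-47), np.int64(131)), (np.int64(507), np.int64(-38), np.int64(123)), (np.int64(501), np.int64(-51), np.int64(129)), (np.int64(505), np.int64(-54), np.int64(129))]
189 [(np.int64(491), np.int64(-46), np.int64(128)), (np.int64(497), np.int64(-48), np.int64(127)), (np.int64(503), np.int64(-49), np.int64(125)), (np.int64(507), np.int64(-52), np.int64(125))]
190 [(np.int64(492), np.int64(-46), np.int64(125)), (np.int64(494), np.int64(-51), np.int64(126)), (np.int64(501), np.int64(-50), np.int64(123)), (np.int64(500), np.int64(-58), np.int64(126))]
191 [(np.int64(491), np.int64(-46), np.int64(123)), (np.int64(498), np.int64(-47), np.int64(121)), (np.int64(499), np.int64(-53), np.int64(122)), (np.int64(503), np.int64(-55), np.int64(121))]
192 [(np.int64(491), np.int64(-47), np.int64(120)), (np.int64(497), np.int64(-48), np.int64(119)), (np.int64(502), np.int64(-49), np.int64(117)), (np.int64(504), np.int64(-55), np.int64(119))]
193 [(np.int64(495), np.int64(-42), np.int64(115)), (np.int64(496), np.int64(-48), np.int64(116)), (np.int64(500), np.int64(-51), np.in
[... 3569 characters left out ...]
), (np.int64(583), np.int64(23), np.int64(2))]
213 [(np.int64(563), np.int64(27), np.int64(5)), (np.int64(502), np.int64(-41), np.int64(55)), (np.int64(503), np.int64(-47), np.int64(56)), (np.int64(581), np.int64(22), np.int64(0))]
214 [(np.int64(566), np.int64(30), np.int64(0)), (np.int64(499), np.int64(-44), np.int64(54)), (np.int64(502), np.int64(-48), np.int64(54)), (np.int64(576), np.int64(17), np.int64(1))]
215 [(np.int64(561), np.int64(25), np.int64(1)), (np.int64(498), np.int64(-45), np.int64(52)), (np.int64(501), np.int64(-49), np.int64(52)), (np.int64(534), np.int64(-25), np.int64(30))]
[ 0.50757517 -0.04272237  0.0580073 ] [-0.5532, 0.257, 0.6174, 1.9657, -0.1792, 0.9723, -0.5918]
```

View pics/c6.png

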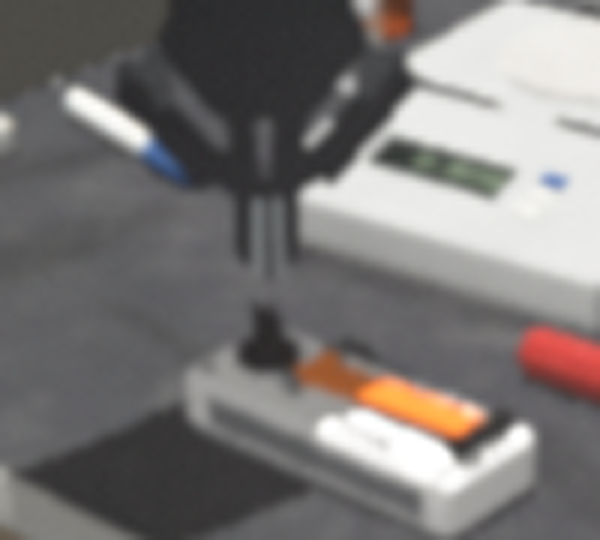

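The tips actually sit at z≈0.080 (the gap to the knob top is visible at px (244,206)), about 39 mm higher than the reported TCP implies. The hand closed on nothing. I'll reopen, go about 38 mm lower and watch the force.

>>> jog_arm --steps '[0.035,0,0,0,0,0.035,0,0,0,0,0.035,0,0,0,0,0.035,0,0,0,0,0.035,0,-0.001,0.01,0,0.035,0,-0.001,0.02,0,0.035,0,-0.001,0.028,0,0.035,0,-0.001,0.034,0,0.035,0,-0.001,0.038,0,0.035,0,-0.001,0.038,0]'

```text
clock: 4.35
position: [0.5065, -0.0421, 0.0194]
ee_rot: [0.915, 0.403, -0.0, -0.0]
ft_force: [0.3, 0.1, 0.6]
grip_width: 0.413
```

```bash
python3 -c "
from h import *
go([.508,-.041,.02],.05);print(manip.get_obs()['torque'])
p,d=manip.camera('scene');crop(p,200,160,300,250,'c8.png',6)"
```

```text
t 4.35 pos [ 0.5065 -0.0421  0.0194] yaw_y -0.7421 F [0.3 0.1 0.6] g 0.41319068074690385 j7 -0.55
shift [ 0.0019  0.0003 -0.0006] twist -0.7921
[-0.10042106 -0.04151697  0.00021654]
```

View pics/c8.png

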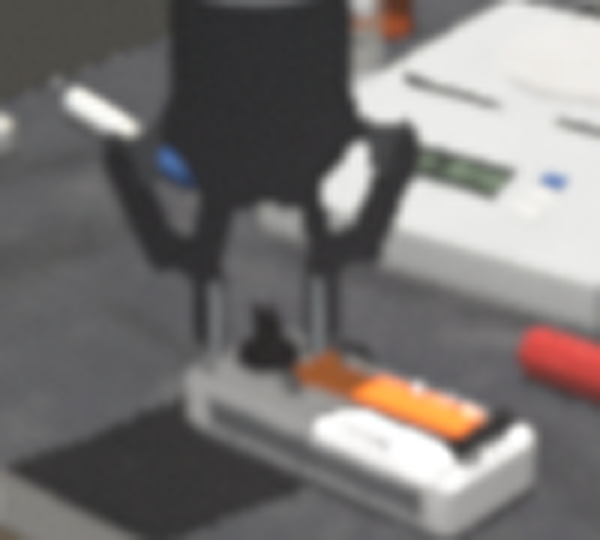

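>>> jog_arm --steps '[0.035,0,0,-0.002,0,0.0,0,0,-0.002,0,0.0,0,0,-0.002,0,0.0,0,0,-0.002,0,0.0,0,0,-0.002,0,0.0,0,0,-0.002,0,0.0,0,0,-0.002,-0.1,0.0,0,0,-0.002,-0.1,0.0,0,0,-0.002,-0.1,0.0,0,0,-0.002,-0.1]'

```text
clock: 5.4
position: [0.5075, -0.0424, 0.0224]
ee_rot: [0.895, 0.446, 0.001, 0.0]
ft_force: [1.3, -3.1, 6.5]
grip_width: 0.109
```

```bash
python3 -c "
from h import *
go([.508,-.041,.02],.05);print(manip.get_obs()['torque'])
p,d=manip.camera('scene');crop(p,200,160,300,250,'c9.png',6)"
```

```text
t 5.4 pos [ 0.5075 -0.0424  0.0224] yaw_y -0.6452 F [ 1.3 -3.1  6.5] g 0.10943543898056964 j7 -0.47
shift [ 0.0014 -0.0005  0.0024] twist -0.6952
[-0.54406819 -0.27785856  0.0020033 ]
```

View pics/c9.png

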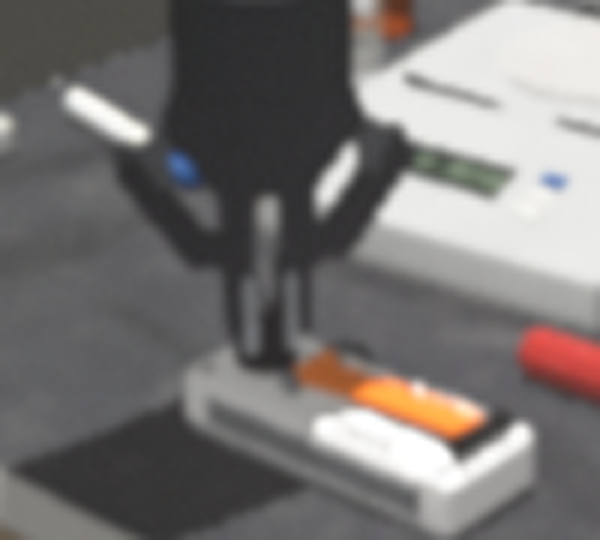

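>>> jog_arm --steps '[0.0,0,0,-0.001,-0.1,0.0,0,0,-0.001,-0.2,0.0,0,0,-0.001,-0.3,0.0,0,0,-0.001,-0.4,0.0,0,0,-0.001,-0.5,0.0,0,0,-0.001,-0.6,0.0,0,0,-0.001,-0.66,0.0,0,0,-0.001,-0.7,0.0,0,0,-0.001,-0.72,0.0,0,0,-0.001,-0.72]'

```text
clock: 6.45
position: [0.5062, -0.0418, 0.0226]
ee_rot: [0.68, 0.734, -0.0, -0.001]
ft_force: [-0.2, 0.4, -1.5]
grip_width: 0.111
```

```bash
python3 -c "
from h import *
go([.508,-.041,.02],.05);print(manip.get_obs()['torque'])
p,d=manip.camera('scene');crop(p,200,160,300,250,'c10.png',6)"
```

```text
t 6.45 pos [ 0.5062 -0.0418  0.0226] yaw_y 0.0765 F [-0.2  0.4 -1.5] g 0.11083669185403029 j7 0.21
shift [0.0007 0.0019 0.0026] twist 0.0265
[-0.0125516   0.09705227 -0.08527121]
```

View pics/c10.png

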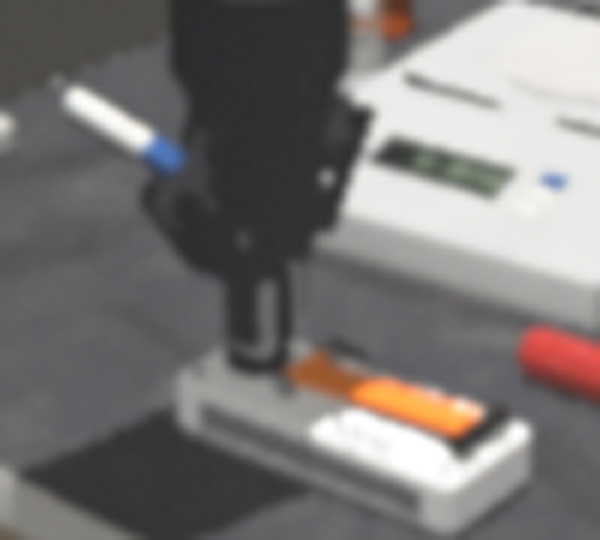

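>>> jog_arm --steps '[0.05,0,0,-0.001,-0.7,0.05,0,0,-0.001,-0.7,0.05,0,0,-0.001,-0.7,0.05,0,0,-0.001,-0.7,0.05,0,0,-0.03,0.03,0.05,0,0,-0.07,0.03,0.05,0,0,-0.1,0.03,0.05,0,0,-0.1,0.03,0.05,0,0,-0.1,0.03,0.05,0,0,-0.1,0.03]'

```text
clock: 7.5
position: [0.5064, -0.0419, 0.1224]
ee_rot: [0.689, 0.725, -0.0, -0.0]
ft_force: [0.1, -0.2, 0.0]
grip_width: 0.589
```

I wrote stray twist values (-0.7) in those first rows, so the hand turned while it was opening. I need to check the monitor's pose.

```bash
python3 -c "
from h import *
go([.508,-.041,.02],.05)
p,d=manip.camera('scene');crop(p,210,190,310,265,'c11.png',8);np.savez('pics/s11.npz',p=p,d=d)"
```

```text
t 7.5 pos [ 0.5064 -0.0419  0.1224] yaw_y 0.0501 F [ 0.1 -0.2  0. ] g 0.5890894428220752 j7 0.11
shift [0.0008 0.0017 0.1024] twist 0.0001
```

View pics/c11.png

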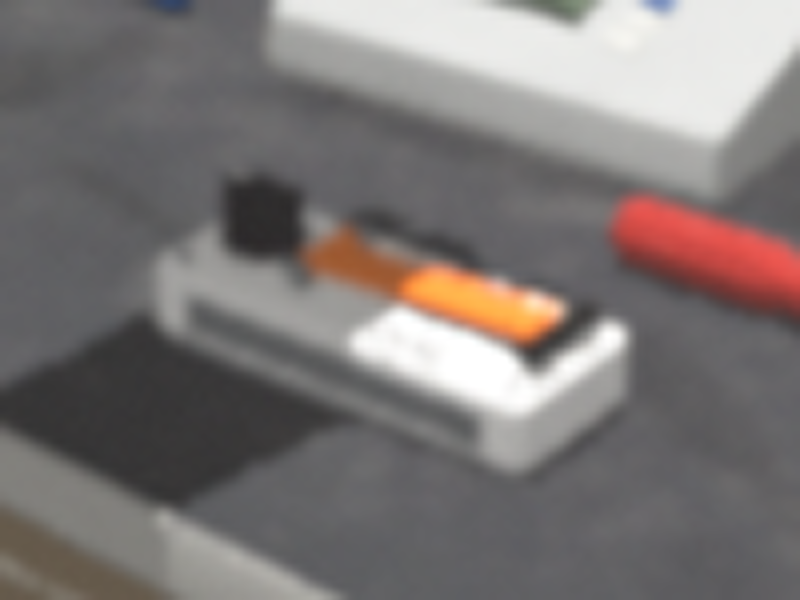

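```bash
python3 -c "
from h import *
k=manip.calibration('scene');f=np.load('pics/s11.npz');C=cloud(k,f['d'])
a=lambda L:(np.array(L,float)+.5)/8-.5+[210,190]
Q=ray(k,a([[158,262],[513,412],[630,328]]),.03);print(Q.round(4))
for i,j in((1,0),(1,2)): v=Q[j]-Q[i];print(np.linalg.norm(v),np.arctan2(v[1],v[0]))
print('foot ends',ray(k,a([[533,350],[590,312]]),.037).round(4))
print('hinge/orange end',ray(k,a([[340,250],[545,315]]),.038).round(4))
print('bar base ends',ray(k,a([[228,195],[298,200]]),.05).round(4))
p=f['p'];h=cv2.cvtColor(p,cv2.COLOR_RGB2HSV);o=(h[...,0]<20)&(h[...,1]>140)&(h[...,2]>60);o[:215]=0;o[240:]=0;o[:,:245]=0;o[:,283:]=0
q=C[o][:,:2];print(o.sum(),cv2.minAreaRect((q*1000).astype(np.float32)),cv2.fitLine(q.astype(np.float32),2,0,.01,.01).ravel())
m=(h[...,1]<60)&(C[...,2]>.022)&(C[...,2]<.034)&(abs(C[...,0]-.51)<.06)&(abs(C[...,1]+.09)<.1)
print(m.sum(),cv2.minAreaRect((C[m][:,:2]*1000).astype(np.float32)))
"
```

```text
[[ 0.4741 -0.0181  0.03  ]
 [ 0.4812 -0.1637  0.03  ]
 [ 0.5435 -0.1586  0.03  ]]
0.14573361162000617 1.6194809121893072
0.06251674981825099 0.08187112072176697
foot ends [[ 0.504  -0.1521  0.037 ]
 [ 0.5335 -0.1504  0.037 ]]
hinge/orange end [[ 0.5088 -0.0663  0.038 ]
 [ 0.5213 -0.1421  0.038 ]]
bar base ends [[ 0.4956 -0.0292  0.05  ]
 [ 0.5083 -0.0484  0.05  ]]
122 ((155.46224975585938, -444.6944274902344), (1039.96630859375, 70.84231567382812), 43.914154052734375) [ 0.7212229   0.69270307  0.49992275 -0.11571818]
503 ((505.58477783203125, -88.1026382446289), (60.17794418334961, 151.9482421875), 4.719724655151367)
```

>>> jog_arm --steps '[0.05,0.05,0,0,0,0.05,0.1,0,0,0,0.05,0.15,0,0,0,0.05,0.2,0,0,0,0.05,0.25,0,0,0,0.05,0.25,0,0,0,0.05,0.25,0,0,0,0.05,0.25,0,0,0,0.05,0.25,0,0,0,0.05,0.25,0,0,0]'

```text
clock: 8.55
position: [0.4951, 0.2065, 0.123]
ee_rot: [0.69, 0.723, -0.0, -0.0]
ft_force: [-0.1, 0.3, 0.2]
grip_width: 0.584
```

```bash
python3 -c "
from h import *
for n in('scene','top'):
    p,d=manip.camera(n);np.savez('pics/%s12.npz'%n,p=p,d=d)
    crop(p,*((245,225,340,290) if n=='top' else (220,200,310,265)),n+'12.png',8)"
```

View pics/top12.png

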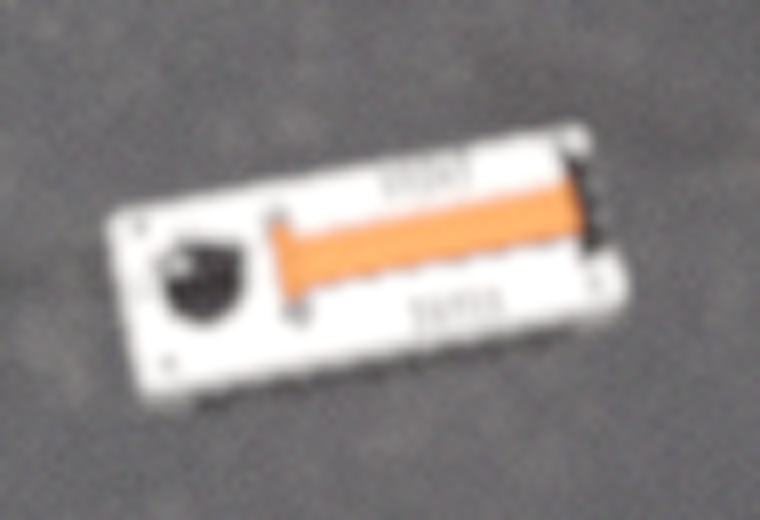

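View pics/scene12.png

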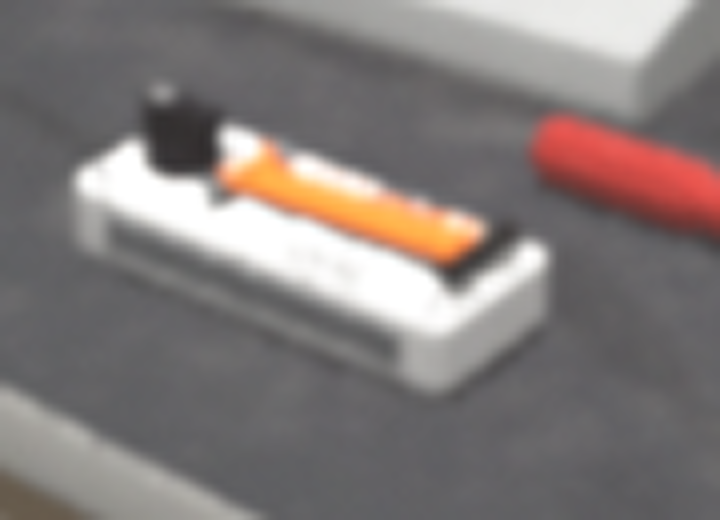

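```bash
python3 - <<'E'
from h import *
ct=manip.calibration("top");cs=manip.calibration("scene")
c2=lambda L,o:(np.array(L,float)+.5)/8-.5+np.array(o)
Q=ray(ct,c2([[107,213],[584,125],[628,308],[145,392]],(245,225)),.03);print(Q.round(4),Q.mean(0))
for i,j in((1,0),(2,3),(0,3),(1,2)): v=Q[j]-Q[i];print(np.linalg.norm(v).round(4),np.arctan2(v[1],v[0]).round(4))
q=ray(ct,c2([[285,265],[585,205]],(245,225)),.037);v=q[0]-q[1];print("hinge foot top",q.round(4),np.arctan2(v[1],v[0]))
S=ray(cs,c2([[78,180],[434,332],[548,252]],(220,200)),.03);print("scene corn",S.round(4),S[0]-S[1],np.arctan2(*(S[0]-S[1])[[1,0]]))
print("scene foot",ray(cs,c2([[447,268],[508,228]],(220,200)),.037).round(4))
x=np.array([np.cos(1.64),np.sin(1.64)])
m=[ray(ct,c2([[178,262]],(245,225)),.053)[0],ray(cs,c2([[160,92]],(220,200)),.053)[0],ray(cs,c2([[216,108]],(220,200)),.053)[0]];print("marks",np.round(m,4))
for ctr in([.507,-.091],[.5075,-.0905]):
  P=[*(np.array(ctr)+.051*x),.053]
  print("axis",P)
  for th in(0,.2,.4):
    a=1.64-th;T=[P[0]+.011*np.cos(a),P[1]+.011*np.sin(a),.053];print(th,((proj(ct,T)-[245,225]+.5)*8).round(),((proj(cs,T)-[220,200]+.5)*8).round())
E
```

```text
[[ 0.5319 -0.0135  0.03  ]
 [ 0.5423 -0.1631  0.03  ]
 [ 0.4815 -0.1667  0.03  ]
 [ 0.4734 -0.0185  0.03  ]] [ 0.50727276 -0.09045727  0.03      ]
0.1499 1.6406
0.1485 1.6255
0.0587 -3.0569
0.0609 -3.0815
hinge foot top [[ 0.5057 -0.065   0.037 ]
 [ 0.5135 -0.1582  0.037 ]] 1.654391657216259
scene corn [[ 0.475  -0.0172  0.03  ]
 [ 0.4814 -0.1639  0.03  ]
 [ 0.5412 -0.1597  0.03  ]] [-0.00637423  0.14672753  0.        ] 1.6142116261511468
scene foot [[ 0.5036 -0.1499  0.037 ]
 [ 0.535  -0.1483  0.037 ]]
marks [[ 0.5048 -0.0325  0.053 ]
 [ 0.5055 -0.025   0.053 ]
 [ 0.5098 -0.0461  0.053 ]]
axis [np.float64(0.5034734291186429), np.float64(-0.040122074552722146), 0.053]
0 [[168. 270.]] [[164. 100.]]
0.2 [[167. 263.]] [[168.  97.]]
0.4 [[168. 257.]] [[174.  95.]]
axis [np.float64(0.5039734291186428), np.float64(-0.039622074552722146), 0.053]
0 [[166. 269.]] [[163.  99.]]
0.2 [[166. 262.]] [[168.  96.]]
0.4 [[166. 255.]] [[174.  94.]]
```

```bash
python3 -c "
from h import *
go([.513,-.156,.1],.064)"
```

```text
t 8.65 pos [0.495  0.207  0.1231] yaw_y 0.0471 F [-0.3 -0.6 -0.4] g 0.5871507516804774 j7 -0.38
shift [-0.3634  0.0009  0.023 ] twist -0.0169
```

>>> jog_arm --steps '[0.05,-0.05,0.001,0,-0.017,0.05,-0.1,0.001,0,-0.017,0.05,-0.15,0.001,0,-0.017,0.05,-0.2,0.001,0,-0.017,0.05,-0.25,0.001,0.01,-0.017,0.05,-0.3,0.001,0.023,-0.017,0.05,-0.35,0.001,0.05,-0.017,0.05,-0.363,0.001,0.075,-0.017,0.05,-0.363,0.001,0.085,-0.017,0.05,-0.363,0.001,0.088,-0.017]'

```text
clock: 9.65
position: [0.5123, -0.155, 0.0338]
ee_rot: [0.684, 0.729, -0.001, -0.001]
ft_force: [0.9, 1.0, 0.6]
grip_width: 0.585
```

```bash
python3 -c "
from h import *
go([.513,-.156,.02],.064)
p,d=manip.camera('scene');crop(p,210,165,320,265,'c13.png',7)
C=cloud(manip.calibration('scene'),d);np.savez('pics/s13.npz',p=p,d=d)"
```

```text
t 9.65 pos [ 0.5123 -0.155   0.0338] yaw_y 0.0639 F [0.9 1.  0.6] g 0.5846036132475625 j7 0.44
shift [-0.0011  0.0007  0.0138] twist -0.0001
```

View pics/c13.png

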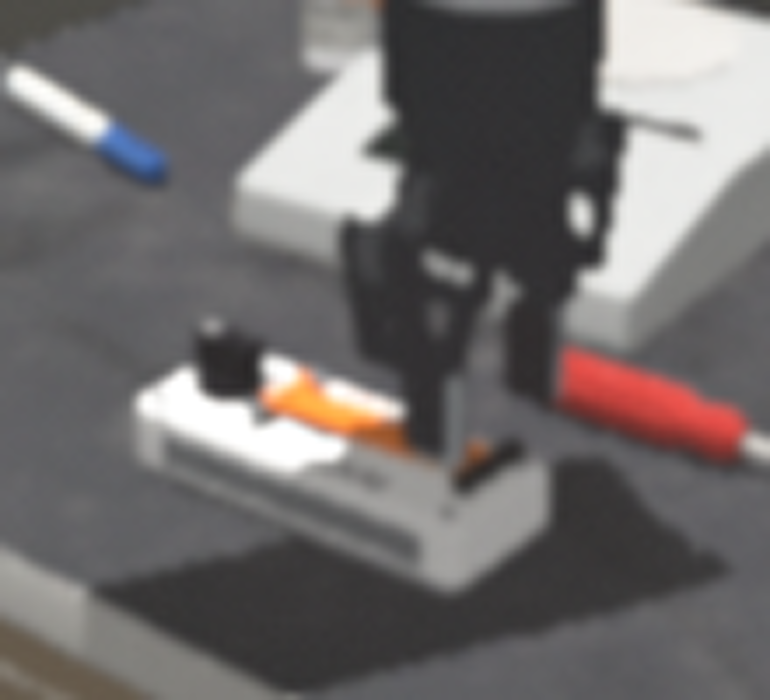

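```bash
python3 -c "
from h import *
k=manip.calibration('scene');f=np.load('pics/s13.npz');C=cloud(k,f['d']);p=f['p']
for v in range(220,236): print(v,[(C[v,u]*1000).round().astype(int).tolist() for u in(269,271,273,275)],p[v,272])
for v in range(214,226): print(v,[(C[v,u]*1000).round().astype(int).tolist() for u in(284,286,288)])
"
```

```text
220 [[475, -154, 87], [473, -162, 91], [477, -164, 90], [482, -167, 89]] [57 54 56]
221 [[474, -154, 85], [472, -163, 89], [479, -163, 86], [482, -166, 86]] [55 53 55]
222 [[472, -156, 84], [471, -163, 87], [479, -163, 83], [480, -168, 85]] [56 55 56]
223 [[472, -156, 81], [475, -160, 82], [479, -163, 81], [482, -166, 81]] [56 54 55]
224 [[472, -157, 79], [473, -162, 81], [477, -164, 79], [482, -166, 78]] [55 54 55]
225 [[472, -156, 76], [474, -161, 77], [477, -164, 77], [484, -165, 74]] [56 54 56]
226 [[472, -157, 73], [471, -163, 76], [476, -166, 75], [485, -164, 71]] [56 55 57]
227 [[473, -155, 69], [474, -161, 71], [479, -163, 70], [483, -166, 69]] [55 53 55]
228 [[473, -155, 67], [473, -162, 70], [480, -162, 66], [482, -167, 68]] [57 55 57]
229 [[478, -151, 60], [476, -159, 64], [478, -164, 65], [483, -166, 64]] [68 67 68]
230 [[501, -132, 40], [481, -155, 58], [478, -163, 62], [481, -168, 63]] [96 91 89]
231 [[505, -128, 33], [503, -136, 38], [477, -165, 60], [501, -151, 44]] [125 117 112]
232 [[504, -129, 32], [505, -134, 33], [510, -137, 32], [497, -154, 45]] [145 140 135]
23
[... 221 characters left out ...]
, 34], [496, -155, 37]] [155 154 152]
214 [[537, -148, 76], [534, -157, 81], [536, -162, 82]]
215 [[536, -150, 74], [539, -154, 75], [538, -161, 78]]
216 [[535, -150, 72], [534, -158, 75], [536, -162, 76]]
217 [[536, -149, 69], [535, -157, 72], [539, -160, 71]]
218 [[537, -149, 65], [537, -155, 68], [535, -163, 71]]
219 [[535, -151, 64], [535, -157, 66], [538, -161, 67]]
220 [[533, -152, 62], [534, -157, 64], [538, -161, 63]]
221 [[532, -153, 60], [537, -156, 59], [536, -163, 63]]
222 [[611, -89, 0], [536, -156, 57], [537, -162, 59]]
223 [[600, -98, 5], [607, -100, 3], [614, -101, 0]]
224 [[-244, -780, 621], [605, -101, 1], [609, -105, 1]]
225 [[595, -103, 3], [599, -106, 2], [602, -111, 3]]
```

>>> jog_arm --steps '[0.046,0,0,0.01,0,0.046,0,0,0.016,0,0.046,0,0,0.02,0,0.046,0,0,0.022,0,0.03,0,0,0.022,0,0.03,0,0,0.022,0,0.03,0,0,0.022,0,0.03,0,0,0.022,0,0.03,0,0,0.022,0,0.03,0,0,0.022,0]' --grip_force 20

```text
clock: 10.7
position: [0.5133, -0.1547, 0.0131]
ee_rot: [0.684, 0.73, 0.0, -0.0]
ft_force: [-0.4, 1.7, 0.6]
grip_width: 0.385
```

```bash
python3 -c "
from h import *
go([.513,-.156,.02],.064)
p,d=manip.camera('scene');crop(p,210,165,320,265,'c14.png',7);np.savez('pics/s14.npz',p=p,d=d)"
```

```text
t 10.7 pos [ 0.5133 -0.1547  0.0131] yaw_y 0.0651 F [-0.4  1.7  0.6] g 0.38481655412181476 j7 0.45
shift [-0.0013 -0.0004 -0.0069] twist 0.0011
```

View pics/c14.png

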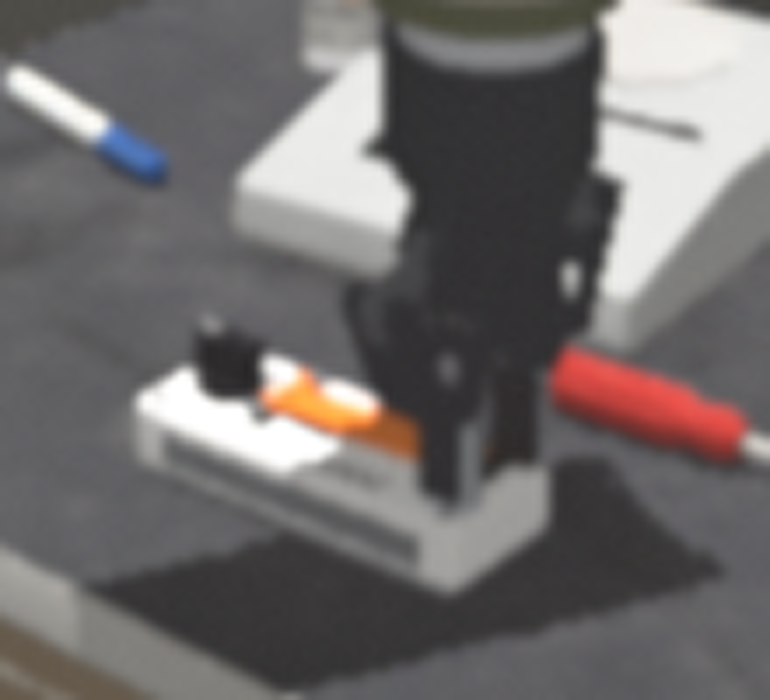

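>>> jog_arm --steps '[0.03,0.0005,0,-0.009,0,0.03,0.002,0,-0.018,0,0.03,0.004,0,-0.027,0,0.03,0.007,0,-0.036,0,0.03,0.011,0,-0.044,0,0.03,0.016,0,-0.052,0,0.03,0.0215,0,-0.059,0,0.03,0.028,0,-0.066,0,0.03,0.033,0,-0.07,0,0.03,0.0365,0,-0.073,0]'

```text
clock: 11.75
position: [0.5109, -0.1182, 0.0863]
ee_rot: [0.684, 0.73, 0.0, 0.0]
ft_force: [0.3, -0.7, -3.8]
grip_width: 0.388
```

```bash
python3 -c "
from h import *
go([.513,-.156,.02],.064)
p,d=manip.camera('scene');crop(p,210,145,320,265,'c15.png',6);np.savez('pics/s15.npz',p=p,d=d)"
```

```text
t 11.75 pos [ 0.5109 -0.1182  0.0863] yaw_y 0.0652 F [ 0.3 -0.7 -3.8] g 0.3884945980117534 j7 0.32
shift [-0.0378 -0.0004  0.0664] twist 0.0012
```

View pics/c15.png

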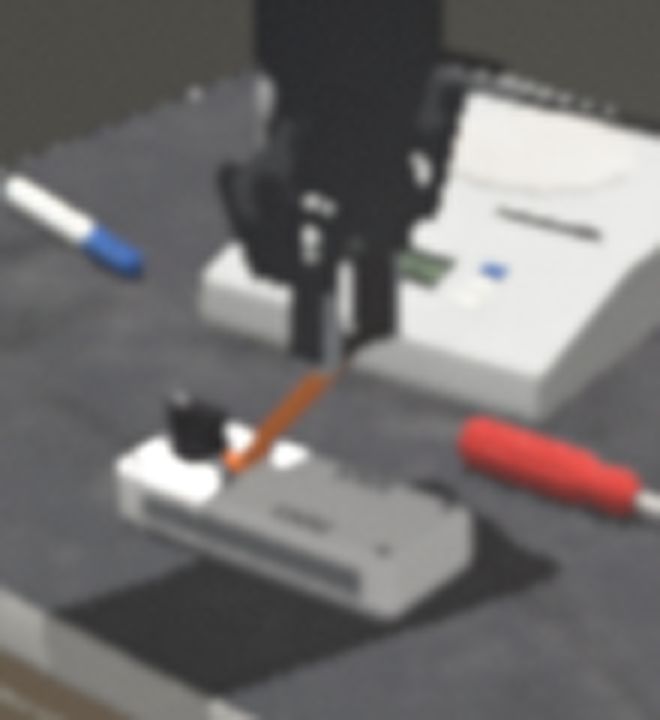

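>>> jog_arm --steps '[0.03,0.0,0,0,0,0.06,0,0,0,0,0.06,0,0,0,0,0.06,0,0,0,0,0.06,0,0,0,0,0.07,0,0,-0.03,0,0.08,0,0,-0.06,0,0.08,0.05,0,-0.08,0,0.08,0.1,0,-0.08,0,0.08,0.15,0,-0.08,0]'

```text
clock: 12.8
position: [0.5016, 0.0291, 0.1671]
ee_rot: [0.684, 0.729, 0.001, 0.001]
ft_force: [0.9, 0.5, -0.5]
grip_width: 0.938
```

```bash
python3 -c "
from h import *
go([.513,-.156,.02],.064)
p,d=manip.camera('scene');crop(p,210,165,310,265,'s16.png',7);np.savez('pics/s16.npz',p=p,d=d)
p,d=manip.camera('top');crop(p,245,205,340,290,'t16.png',7);np.savez('pics/t16.npz',p=p,d=d)"
```

```text
t 12.8 pos [0.5016 0.0291 0.1671] yaw_y 0.0637 F [ 0.9  0.5 -0.5] g 0.9378813458648817 j7 -0.05
shift [-0.1856 -0.0008  0.147 ] twist -0.0003
```

View pics/s16.png

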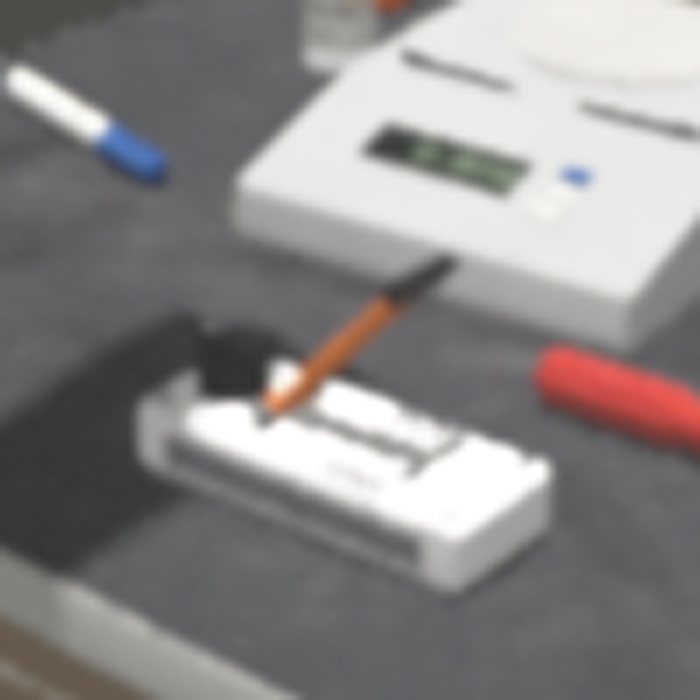

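View pics/t16.png

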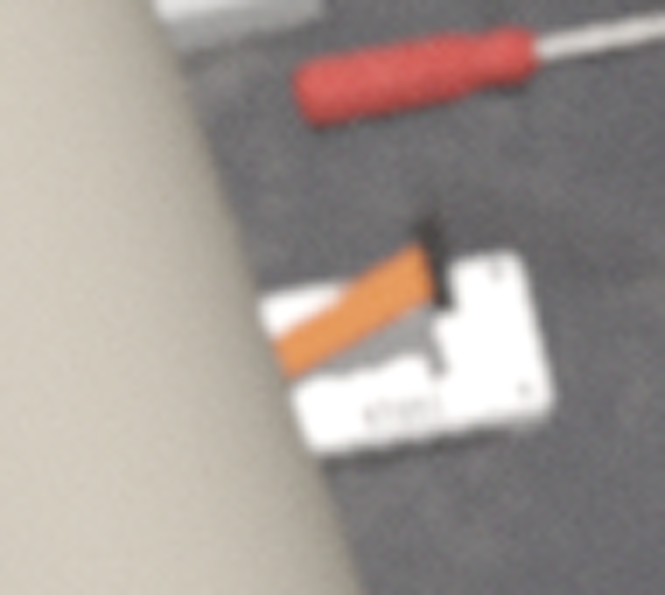

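```bash
python3 - <<'E'
from h import *
ct=manip.calibration("top");cs=manip.calibration("scene")
c2=lambda L,o,s=7:(np.array(L,float)+.5)/s-.5+np.array(o)
a=c2([422,280],(210,165));b=c2([434,258],(245,205))
Ps=cs["mtx"]@cs["world_to_cam"][:3];Pt=ct["mtx"]@ct["world_to_cam"][:3]
X=cv2.triangulatePoints(Ps,Pt,a,b).ravel();X=X[:3]/X[3];print("foot",X,proj(cs,X)-a,proj(ct,X)-b)
Q=ray(cs,c2([[140,408],[448,548],[550,465]],(210,165)),.03);print(Q.round(4))
v=Q[0]-Q[1];print(np.arctan2(v[1],v[0]))
T=ray(ct,c2([[515,248],[553,400]],(245,205)),.03);print(T.round(4))
x=np.array([np.cos(1.635),np.sin(1.635)]);c=np.array([.5075,-.0905]);d=(X[:2]-c)@x;print("foot mon x",d,"phi",np.arctan2(X[2]-.035,.025-d))
go([*(c+.055*x),.03],.064)
E
```

```text
foot [ 0.51147581 -0.12598408  0.10536404] [[ 0.58059895 -0.25111364]] [[-0.25727184  0.48015699]]
[[ 0.4726 -0.0207  0.03  ]
 [ 0.4749 -0.1688  0.03  ]
 [ 0.5416 -0.1596  0.03  ]]
1.5862701873934826
[[ 0.5426 -0.1646  0.03  ]
 [ 0.4848 -0.1685  0.03  ]]
foot mon x -0.03566605793272507 phi 0.8592768638494027
t 12.9 pos [0.5008 0.0352 0.1661] yaw_y 0.0746 F [ 0.4 -0.9 -0.6] g 0.9351019089354697 j7 -0.05
shift [-0.0712 -0.0022  0.1359] twist 0.0106
```

>>> jog_arm --steps '[0.078,-0.03,-0.001,0,0,0.078,-0.067,-0.002,0.02,0,0.078,-0.067,-0.002,0.05,0,0.078,-0.067,-0.002,0.08,0,0.078,-0.067,-0.002,0.11,0,0.078,-0.067,-0.002,0.125,0,0.078,-0.067,-0.002,0.135,0,0.078,-0.067,-0.002,0.135,0,0.078,-0.067,-0.002,0.135,0,0.078,-0.067,-0.002,0.135,0]'

```text
clock: 13.9
position: [0.5046, -0.0393, 0.032]
ee_rot: [0.684, 0.73, 0.001, 0.001]
ft_force: [-0.1, 0.1, -0.2]
grip_width: 0.916
```

```bash
python3 - <<'E'
from h import *
go([.504,-.0356,-.015],.064)
k=manip.calibration('scene')
p,d=manip.camera('scene');crop(p,200,155,310,265,'s17.png',6);np.savez('pics/s17.npz',p=p,d=d)
E
```

```text
t 13.9 pos [ 0.5046 -0.0393  0.032 ] yaw_y 0.065 F [-0.1  0.1 -0.2] g 0.9159711191399296 j7 0.18
shift [ 0.0037 -0.0004  0.047 ] twist 0.001
```

View pics/s17.png

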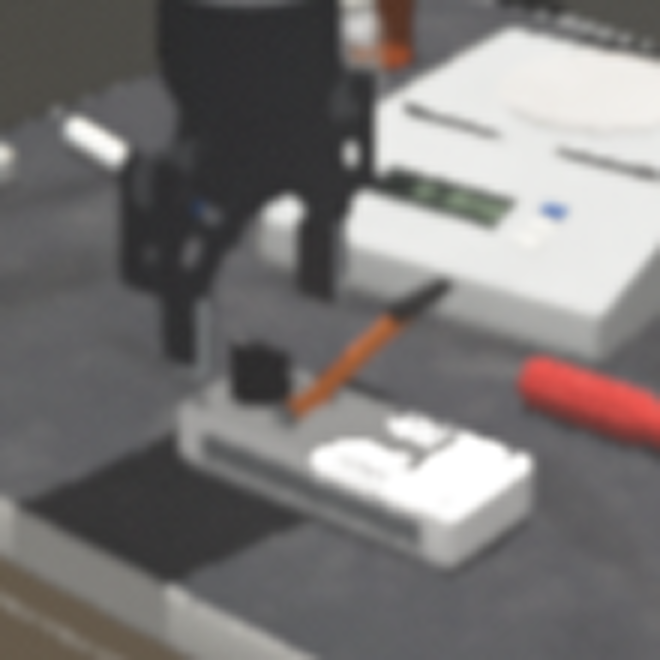

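```bash
python3 -c "
from h import *
k=manip.calibration('scene');f=np.load('pics/s17.npz');C=cloud(k,f['d'])
for v in range(206,222): print(v,[(C[v,u]*1000).round().astype(int).tolist() for u in(228,230,232,234)])
for v in range(198,208): print(v,[(C[v,u]*1000).round().astype(int).tolist() for u in(252,254)])
"
```

```text
206 [[453, -38, 93], [449, -49, 98], [459, -46, 94], [460, -52, 95]]
207 [[450, -41, 92], [451, -47, 94], [458, -47, 91], [460, -51, 92]]
208 [[450, -41, 89], [449, -49, 92], [458, -47, 89], [461, -51, 89]]
209 [[449, -41, 87], [452, -45, 87], [457, -48, 86], [460, -52, 86]]
210 [[452, -39, 82], [450, -47, 86], [458, -46, 82], [460, -52, 84]]
211 [[449, -42, 82], [449, -49, 84], [456, -49, 82], [460, -52, 81]]
212 [[454, -36, 75], [453, -45, 78], [456, -49, 79], [458, -53, 79]]
213 [[450, -41, 75], [450, -47, 77], [456, -48, 75], [460, -51, 75]]
214 [[451, -39, 71], [451, -46, 74], [457, -47, 72], [460, -52, 73]]
215 [[459, -30, 62], [451, -46, 71], [455, -49, 71], [457, -54, 71]]
216 [[532, 48, 1], [461, -36, 61], [458, -46, 65], [460, -51, 67]]
217 [[528, 43, 1], [531, 39, 1], [454, -50, 65], [539, 31, 1]]
218 [[523, 38, 2], [526, 34, 2], [532, 32, 0], [536, 29, 0]]
219 [[520, 36, 1], [522, 29, 3], [525, 24, 3], [530, 22, 2]]
220 [[517, 32, 0], [515, 23, 4], [523, 23, 1], [487, -22, 33]]
221 [[514, 29, 0], [514, 22, 2], [481, -21, 32], [486, -23, 30]]
198 [[544, -34, 80], [544, -41, 82]]
199 [[542, -36, 78], [542, -42, 80]]
200 [[542, -35, 75], [545, -40, 75]]
201 [[543, -35, 72], [542, -42, 74]]
202 [[542, -35, 69], [542, -42, 72]]
203 [[541, -37, 67], [543, -41, 68]]
204 [[540, -38, 65], [543, -42, 65]]
205 [[626, 45, 0], [542, -42, 63]]
206 [[619, 38, 2], [621, 32, 3]]
207 [[616, 35, 1], [621, 32, 0]]
```

>>> jog_arm --steps '[0.072,0.004,0.001,0.015,0,0.072,0.004,0.001,0.03,0,0.072,0.004,0.001,0.042,0,0.072,0.004,0.001,0.048,0,0.072,0.004,0.001,0.051,0,0.072,0.004,0.001,0.051,0,0.055,0.004,0.001,0.051,0,0.055,0.004,0.001,0.051,0,0.055,0.004,0.001,0.051,0,0.055,0.004,0.001,0.051,0]' --grip_force 20

```text
clock: 14.95
position: [0.5051, -0.0353, -0.0194]
ee_rot: [0.684, 0.73, 0.0, 0.0]
ft_force: [0.1, -0.4, 6.5]
grip_width: 0.68
```

```bash
python3 - <<'E'
from h import *
go([.504,-.0356,-.02],.064)
p,d=manip.camera('scene');crop(p,200,155,310,265,'s18.png',6);np.savez('pics/s18.npz',p=p,d=d)
E
```

```text
t 14.95 pos [ 0.5051 -0.0353 -0.0194] yaw_y 0.0649 F [ 0.1 -0.4  6.5] g 0.6795719599709384 j7 0.21
shift [-0.0002 -0.0011  0.0006] twist 0.0009
```

View pics/s18.png

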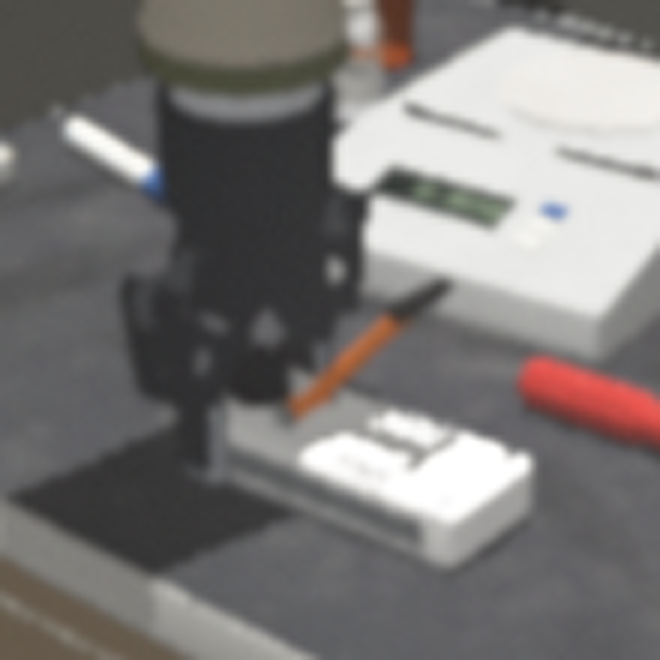

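>>> jog_arm --steps '[0.055,-0.001,0,-0.006,0,0.055,-0.003,0,-0.013,0,0.055,-0.006,0,-0.025,0,0.055,-0.009,0,-0.032,0,0.055,-0.013,0,-0.04,0,0.055,-0.017,0,-0.049,0,0.055,-0.021,0,-0.055,0,0.055,-0.025,0,-0.06,0,0.055,-0.03,0,-0.066,0,0.055,-0.033,0,-0.07,0]'

```text
clock: 16.0
position: [0.5067, -0.0689, 0.0505]
ee_rot: [0.684, 0.73, 0.0, 0.0]
ft_force: [-0.5, -0.3, -6.1]
grip_width: 0.677
```

```bash
python3 - <<'E'
from h import *
go([.504,-.0356,-.02],.064);print(manip.get_obs()['torque'])
p,d=manip.camera('scene');crop(p,200,145,320,265,'s19.png',6);np.savez('pics/s19.npz',p=p,d=d)
E
```

```text
t 16.0 pos [ 0.5067 -0.0689  0.0505] yaw_y 0.0645 F [-0.5 -0.3 -6.1] g 0.676830376539798 j7 0.23
shift [ 0.0334 -0.0005  0.0705] twist 0.0005
[0.25257753 0.0011403  0.0012476 ]
```

View pics/s19.png

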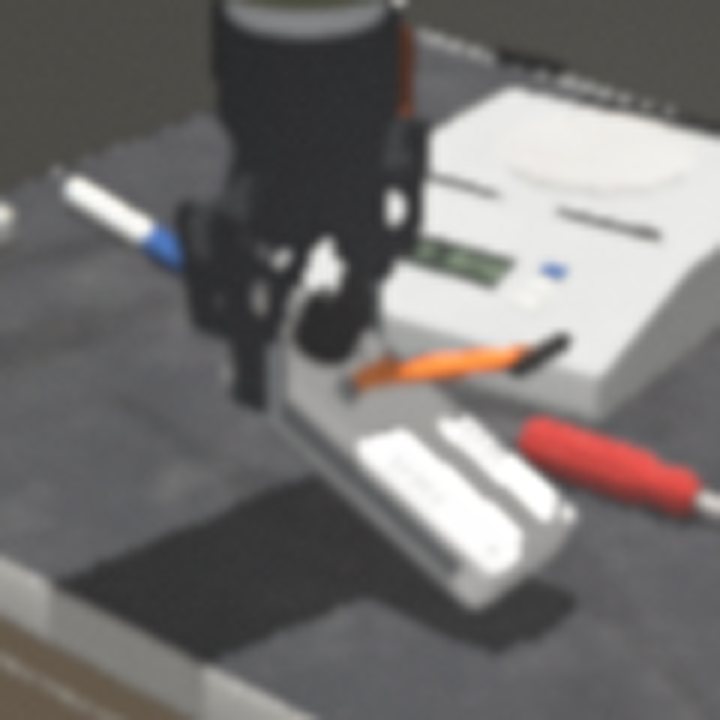

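>>> jog_arm --steps '[0.055,-0.009,0,-0.008,0,0.055,-0.019,0,-0.016,0,0.055,-0.03,0,-0.023,0,0.055,-0.042,0,-0.029,0,0.055,-0.05,0,-0.032,0,0.055,-0.058,0,-0.035,0,0.055,-0.067,0,-0.037,0,0.055,-0.075,0,-0.038,0,0.055,-0.084,0,-0.039,0,0.055,-0.092,0,-0.04,0]'

```text
clock: 17.05
position: [0.5125, -0.1607, 0.0899]
ee_rot: [0.684, 0.73, -0.0, -0.0]
ft_force: [-0.4, -0.4, -6.2]
grip_width: 0.672
```

```bash
python3 - <<'E'
from h import *
go([.504,-.0356,-.02],.064);print(manip.get_obs()['torque'])
p,d=manip.camera('scene');crop(p,200,125,330,265,'s20.png',5);np.savez('pics/s20.npz',p=p,d=d)
E
```

```text
t 17.05 pos [ 0.5125 -0.1607  0.0899] yaw_y 0.065 F [-0.4 -0.4 -6.2] g 0.671816025354677 j7 0.41
shift [ 0.1254 -0.0003  0.1099] twist 0.001
[ 0.21708048 -0.00366694 -0.04600759]
```

View pics/s20.png

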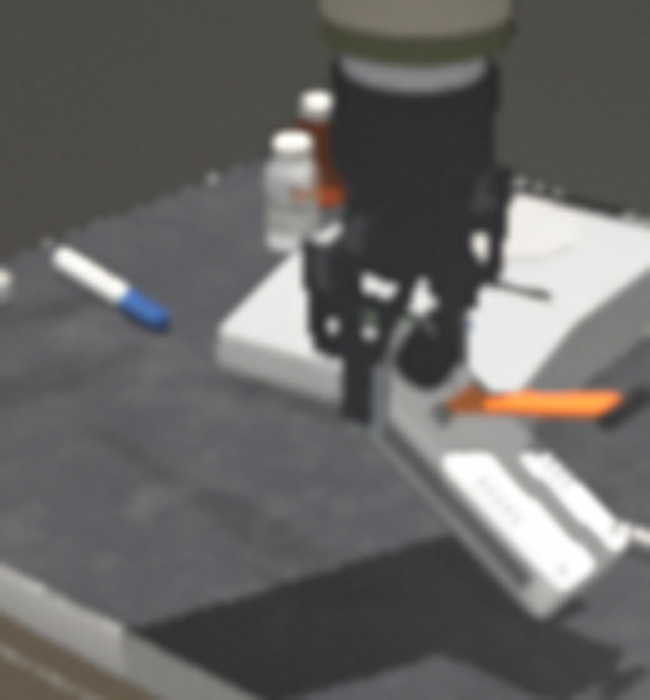

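```bash
cat >> h.py <<'E'
def plane(f,box):
    k=manip.calibration('scene');C=cloud(k,f['d']);p=f['p'];u0,v0,u1,v1=box
    h=cv2.cvtColor(p,cv2.COLOR_RGB2HSV);m=np.zeros(h.shape[:2],bool);m[v0:v1,u0:u1]=1
    m&=(h[...,1]<50)&(h[...,2]>110)&(f['d']>0);q=C[m];q=q[q[:,2]>.004]
    for _ in range(3):
        c=q.mean(0);n=np.linalg.svd(q-c)[2][2];r=(q-c)@n;q=q[abs(r)<.005]
    n*=np.sign(-n[1]) ;return len(q),c,n,q.min(0),q.max(0)
E
python3 - <<'E'
from h import *
f=np.load('pics/s20.npz')
N,c,n,lo,hi=plane(f,(284,210,328,246));print(N,c,n,lo,hi,"alpha",np.arctan2(-n[1],n[2]))
k=manip.calibration('scene');C=cloud(k,f['d'])
for uv in((308,246),(309,247),(310,246),(324,233),(326,203)): print(uv,C[uv[1],uv[0]].round(3))
E
```

```text
412 [ 0.4981931  -0.23060451  0.09358219] [ 0.00855637 -0.54794209  0.8364725 ] [ 0.48250445 -0.27249935  0.06265829] [ 0.53808139 -0.18844226  0.12315641] alpha 0.579926137112143
(308, 246) [ 0.49  -0.259  0.052]
(309, 247) [ 0.492 -0.261  0.05 ]
(310, 246) [ 0.491 -0.265  0.054]
(324, 233) [ 0.542 -0.266  0.066]
(326, 203) [ 0.526 -0.277  0.155]
```

>>> jog_arm --steps '[0.055,0.02,0,0,0,0.055,0.045,0,0,0,0.055,0.07,0,0.005,0,0.055,0.085,0,0.012,0,0.055,0.09,0,0.018,0,0.055,0.09,0,0.018,0,0.0572,0.09,0,0.018,0,0.0572,0.09,0,0.018,0,0.0574,0.09,0,0.018,0,0.0574,0.09,0,0.018,0]'

```text
clock: 18.1
position: [0.5069, -0.0707, 0.0722]
ee_rot: [0.684, 0.729, 0.0, 0.0]
ft_force: [0.3, -0.8, -5.4]
grip_width: 0.674
```

```bash
python3 - <<'E'
from h import *
go([.504,-.0356,-.02],.064);print(manip.get_obs()['torque'])
p,d=manip.camera('scene');crop(p,200,125,330,265,'s21.png',5);np.savez('pics/s21.npz',p=p,d=d)
E
```

```text
t 18.1 pos [ 0.5069 -0.0707  0.0722] yaw_y 0.0642 F [ 0.3 -0.8 -5.4] g 0.6742848517190608 j7 0.22
shift [ 0.0352 -0.0007  0.0922] twist 0.0002
[0.19053641 0.02867822 0.01338763]
```

View pics/s21.png

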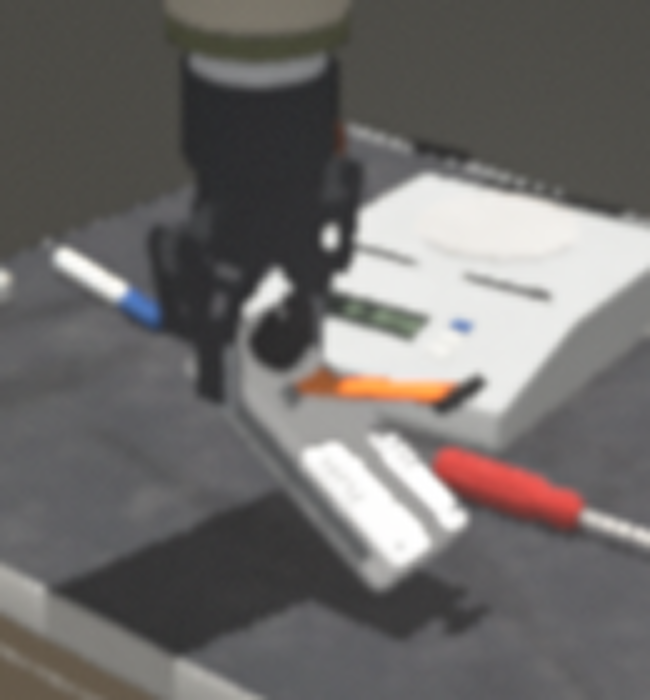

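>>> jog_arm --steps '[0.0575,0,0,0,0,0.0575,0,0,0,0,0.0576,0,0,0,0,0.0576,0,0,0,0,0.0576,0,0,0,0,0.0577,0,0,0,0,0.0577,0,0,0,0,0.0577,0,0,0,0,0.0577,0,0,0,0,0.0577,0,0,0,0]'

```text
clock: 19.15
position: [0.5068, -0.0702, 0.072]
ee_rot: [0.684, 0.73, 0.0, -0.0]
ft_force: [-1.6, 1.2, -4.2]
grip_width: 0.673
```

```bash
python3 - <<'E'
from h import *
go([.504,-.0356,-.02],.064);print(manip.get_obs()['torque'])
p,d=manip.camera('scene');crop(p,200,125,330,265,'s22.png',5);np.savez('pics/s22.npz',p=p,d=d)
E
```

```text
t 19.15 pos [ 0.5068 -0.0702  0.072 ] yaw_y 0.065 F [-1.6  1.2 -4.2] g 0.6729865056867991 j7 0.22
shift [ 0.0346 -0.0005  0.092 ] twist 0.001
[ 0.30623046  0.08458688 -0.01453327]
```

View pics/s22.png

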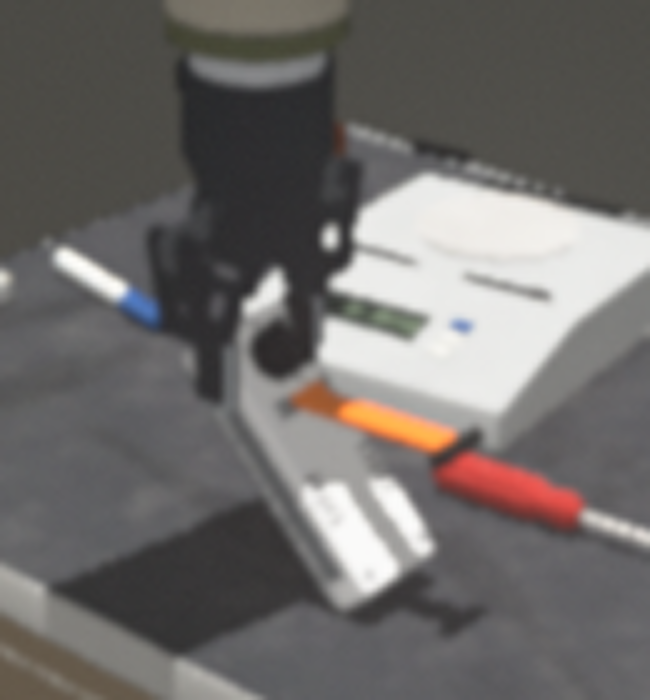

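The slightly loosened grip lets it pivot. The lower edge is now near the bench (crop px (345,608)), so I'll lift a bit for room to swing.

>>> jog_arm --steps '[0.0577,0,0,-0.01,0,0.0577,0,0,-0.02,0,0.0577,0,0,-0.025,0,0.0577,0,0,-0.025,0,0.0577,0,0,-0.025,0,0.0577,0,0,-0.025,0,0.0577,0,0,-0.025,0,0.0577,0,0,-0.025,0,0.0577,0,0,-0.025,0,0.0577,0,0,-0.025,0]'

```text
clock: 20.2
position: [0.5067, -0.0702, 0.0969]
ee_rot: [0.684, 0.73, -0.0, -0.0]
ft_force: [0.4, 0.0, -5.4]
grip_width: 0.674
```

```bash
python3 - <<'E'
from h import *
go([.504,-.0356,-.02],.064);print(manip.get_obs()['torque'])
p,d=manip.camera('scene');crop(p,200,125,330,265,'s23.png',5);np.savez('pics/s23.npz',p=p,d=d)
E
```

```text
t 20.2 pos [ 0.5067 -0.0702  0.0969] yaw_y 0.065 F [ 0.4  0.  -5.4] g 0.6735400166910106 j7 0.2
shift [ 0.0347 -0.0005  0.1169] twist 0.001
[ 0.19940242 -0.01087112  0.05239408]
```

View pics/s23.png

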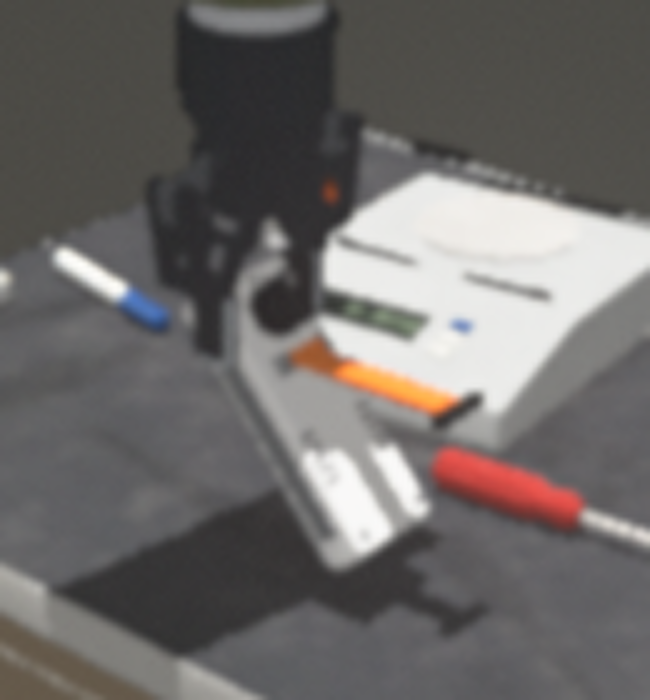

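>>> jog_arm --steps '[0.0578,0,0,0,0,0.0578,0,0,0,0,0.0578,0,0,0,0,0.0578,0,0,0,0,0.0579,0,0,0,0,0.0579,0,0,0,0,0.0579,0,0,0,0,0.0579,0,0,0,0,0.0579,0,0,0,0,0.0579,0,0,0,0]'

```text
clock: 21.25
position: [0.5068, -0.0702, 0.097]
ee_rot: [0.684, 0.73, 0.0, -0.0]
ft_force: [-0.2, -0.9, -3.5]
grip_width: 0.677
```

```bash
python3 - <<'E'
from h import *
go([.504,-.0356,-.02],.064);print(manip.get_obs()['torque'])
p,d=manip.camera('scene');crop(p,200,125,330,265,'s24.png',5);np.savez('pics/s24.npz',p=p,d=d)
N,c,n,lo,hi=plane(np.load('pics/s24.npz'),(250,195,290,240));print(N,c,n,np.arctan2(-n[1],n[2]))
E
```

```text
t 21.25 pos [ 0.5068 -0.0702  0.097 ] yaw_y 0.065 F [-0.2 -0.9 -3.5] g 0.6770371219552229 j7 0.2
shift [ 0.0347 -0.0005  0.117 ] twist 0.001
[0.04427755 0.05309554 0.03516426]
339 [ 0.51672879 -0.08485553  0.05414557] [ 0.37461546 -0.88528307  0.27556696] 1.2690273698712404
```

View pics/s24.png

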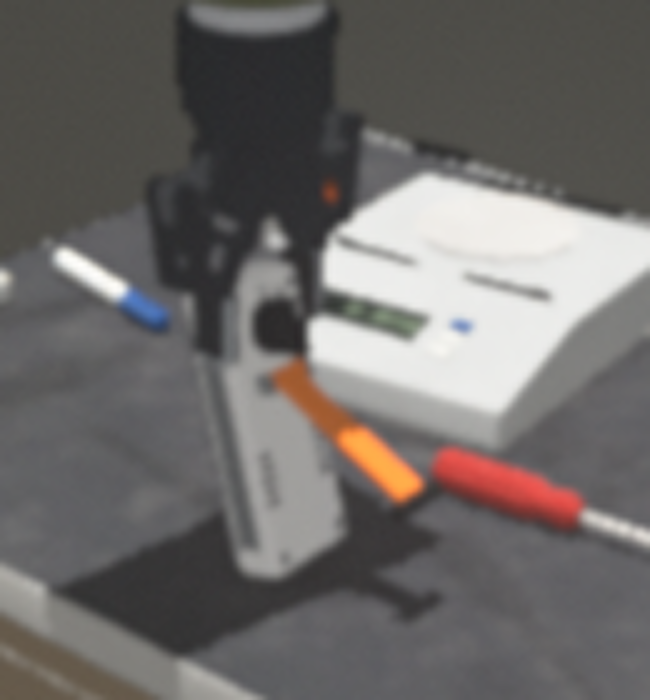

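>>> jog_arm --steps '[0.0578,0,0,0.004,0,0.0578,-0.005,0,0.005,0,0.0578,-0.01,0,0.006,0,0.0578,-0.015,0,0.007,0,0.0578,-0.02,0,0.007,0,0.0578,-0.026,0,0.007,0,0.0578,-0.032,0,0.007,0,0.0578,-0.038,0,0.007,0,0.0578,-0.044,0,0.007,0,0.0578,-0.05,0,0.008,0]'

```text
clock: 22.3
position: [0.5104, -0.1206, 0.0893]
ee_rot: [0.684, 0.73, 0.0, 0.0]
ft_force: [-1.8, 0.2, 4.4]
grip_width: 0.676
```

```bash
python3 - <<'E'
from h import *
go([.504,-.0356,-.02],.064);print(manip.get_obs()['torque'])
p,d=manip.camera('scene');crop(p,200,125,330,265,'s25.png',5);np.savez('pics/s25.npz',p=p,d=d)
E
```

```text
t 22.3 pos [ 0.5104 -0.1206  0.0893] yaw_y 0.0652 F [-1.8  0.2  4.4] g 0.6756239143338996 j7 0.32
shift [ 0.0852 -0.001   0.1093] twist 0.0012
[0.20475407 0.29254051 0.06769765]
```

View pics/s25.png

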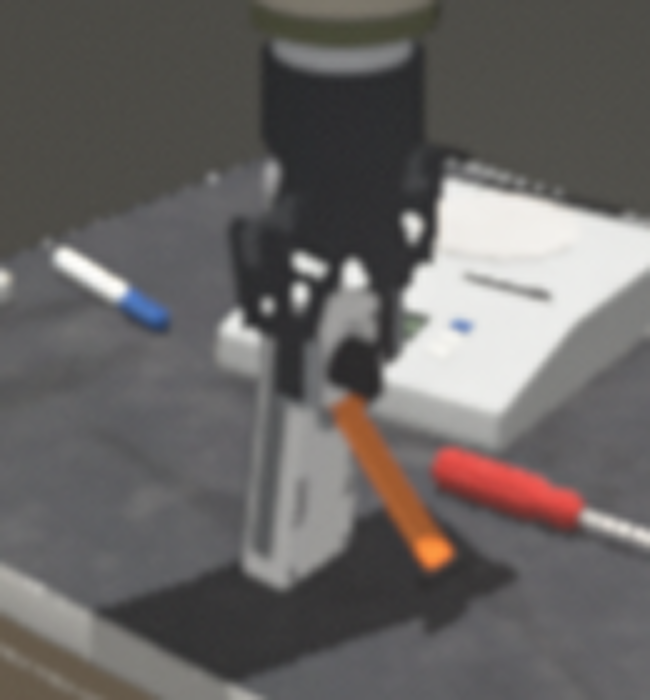

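>>> jog_arm --steps '[0.0578,-0.004,0,0,0,0.0578,-0.008,0,0.001,0,0.0578,-0.012,0,0.001,0,0.0578,-0.016,0,0.002,0,0.0578,-0.02,0,0.003,0,0.0578,-0.024,0,0.003,0,0.0578,-0.028,0,0.004,0,0.0578,-0.031,0,0.005,0,0.0578,-0.034,0,0.005,0,0.0578,-0.034,0,0.005,0]'

```text
clock: 23.35
position: [0.5118, -0.1546, 0.0837]
ee_rot: [0.684, 0.73, -0.0, -0.0]
ft_force: [0.3, -0.1, -3.9]
grip_width: 0.679
```

```bash
python3 - <<'E'
from h import *
go([.504,-.0356,-.02],.064);print(manip.get_obs()['torque'])
p,d=manip.camera('scene');crop(p,200,125,330,265,'s26.png',5);np.savez('pics/s26.npz',p=p,d=d)
E
```

```text
t 23.35 pos [ 0.5118 -0.1546  0.0837] yaw_y 0.0645 F [ 0.3 -0.1 -3.9] g 0.678799948644632 j7 0.4
shift [ 1.193e-01 -1.000e-04  1.036e-01] twist 0.0005
[-0.14130602  0.05854084 -0.02805607]
```

View pics/s26.png

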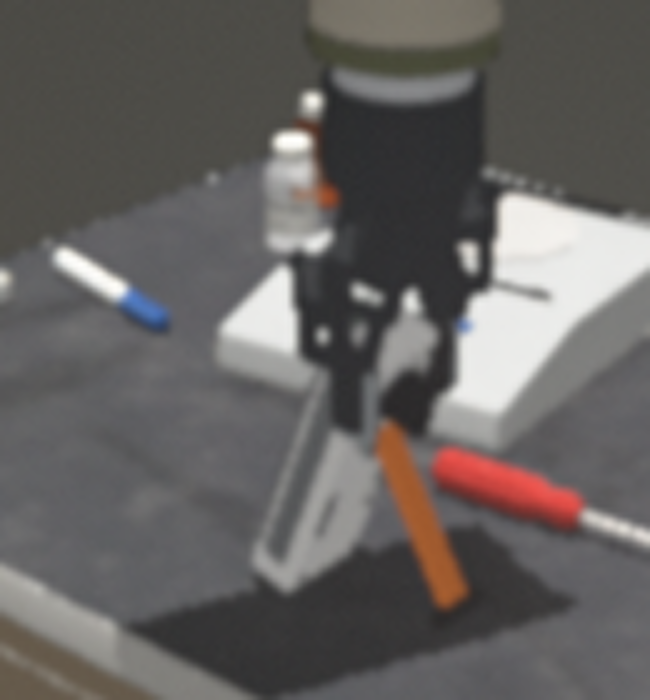

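Leaning about 25° with the foot on the bench (crop px (450,605)). The hand still carries about 4 N, so I'll ease down and open gradually.

>>> jog_arm --steps '[0.0578,0,0,0.001,0,0.0578,0,0,0.002,0,0.0578,0,0,0.003,0,0.0579,0,0,0.003,0,0.0579,0,0,0.003,0,0.058,0,0,0.003,0,0.058,0,0,0.003,0,0.0581,0,0,0.003,0,0.0581,0,0,0.003,0,0.0581,0,0,0.003,0]'

```text
clock: 24.4
position: [0.5129, -0.1551, 0.0821]
ee_rot: [0.684, 0.729, 0.0, 0.001]
ft_force: [-2.2, -2.6, 5.0]
grip_width: 0.677
```

```bash
python3 - <<'E'
from h import *
go([.504,-.0356,-.02],.064);print(manip.get_obs()['torque'])
p,d=manip.camera('scene');crop(p,200,125,330,265,'s27.png',5);np.savez('pics/s27.npz',p=p,d=d)
E
```

```text
t 24.4 pos [ 0.5129 -0.1551  0.0821] yaw_y 0.0643 F [-2.2 -2.6  5. ] g 0.6771901771631719 j7 0.4
shift [ 0.1199 -0.0014  0.102 ] twist 0.0003
[-0.60080221  0.65664485  0.04971987]
```

View pics/s27.png

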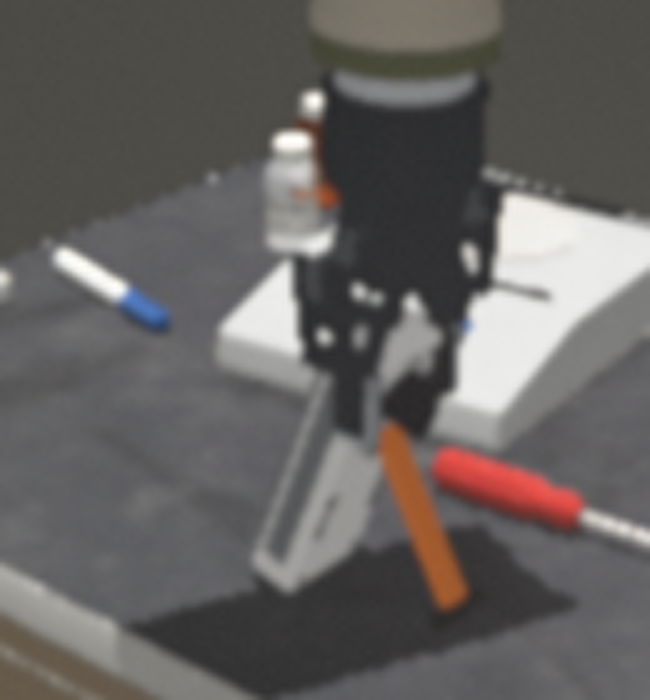

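>>> jog_arm --steps '[0.0582,0,0,-0.001,0,0.0584,0,0,-0.001,0,0.0586,0,0,-0.001,0,0.059,0,0,-0.001,0,0.0595,0,0,-0.001,0,0.06,0,0,-0.001,0,0.062,0,0,-0.001,0,0.065,0,0,-0.001,0,0.068,0,0,-0.001,0,0.07,0,0,-0.001,0]'

```text
clock: 25.45
position: [0.5122, -0.154, 0.082]
ee_rot: [0.684, 0.73, 0.0, -0.0]
ft_force: [-0.1, 0.4, -0.9]
grip_width: 0.82
```

```bash
python3 - <<'E'
from h import *
go([.504,-.0356,-.02],.064);print(manip.get_obs()['torque'])
p,d=manip.camera('scene');crop(p,200,125,330,265,'s28.png',5);np.savez('pics/s28.npz',p=p,d=d)
E
```

```text
t 25.45 pos [ 0.5122 -0.154   0.082 ] yaw_y 0.065 F [-0.1  0.4 -0.9] g 0.81967199996577 j7 0.4
shift [ 0.1187 -0.0005  0.102 ] twist 0.001
[-0.08873147 -0.01008657  0.01198212]
```

View pics/s28.png

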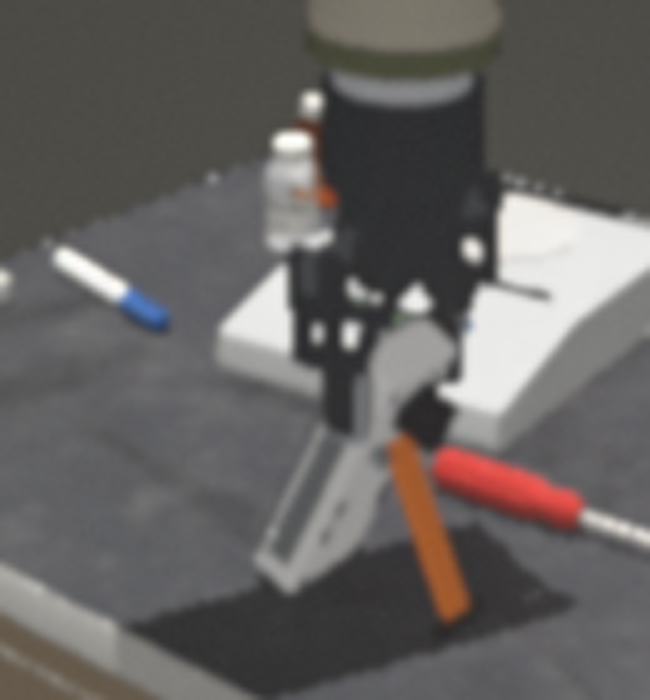

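>>> jog_arm --steps '[0.08,0,0,0,0,0.08,0,0,0,0,0.08,0,0,-0.01,0,0.08,0,0,-0.025,0,0.08,0,0,-0.045,0,0.08,0,0,-0.07,0,0.08,0,0,-0.1,0,0.08,0,0,-0.13,0,0.08,0.05,0,-0.14,0,0.08,0.09,0,-0.14,0]'

```text
clock: 26.5
position: [0.5071, -0.0636, 0.2248]
ee_rot: [0.685, 0.729, 0.002, 0.001]
ft_force: [0.9, 1.0, 0.4]
grip_width: 0.937
```

>>> jog_arm --steps '[0.08,0.05,0,0,0,0.08,0.1,0,0,0,0.08,0.15,0,0,0,0.08,0.2,0,0,0,0.08,0.2,0,0,0,0.08,0.2,0,0,0,0.08,0.2,0,0,0,0.08,0.2,0,0,0,0.08,0.2,0,0,0,0.08,0.2,0,0,0]'

```text
clock: 27.5
position: [0.4935, 0.1347, 0.2221]
ee_rot: [0.684, 0.729, 0.0, -0.0]
ft_force: [0.2, 0.1, 0.6]
grip_width: 0.937
```

```bash
python3 - <<'E'
from h import *
go([.504,-.0356,-.02],.064)
p,d=manip.camera('scene');crop(p,220,155,320,255,'s29.png',7);np.savez('pics/s29.npz',p=p,d=d)
p,d=manip.camera('top');crop(p,250,200,340,290,'t29.png',7);np.savez('pics/t29.npz',p=p,d=d);cv2.imwrite('pics/t29full.png',p[:,:,::-1])
E
```

```text
t 27.5 pos [0.4935 0.1347 0.2221] yaw_y 0.0638 F [0.2 0.1 0.6] g 0.9374840932328167 j7 -0.27
shift [-0.1706 -0.0004  0.2421] twist -0.0002
```

View pics/s29.png

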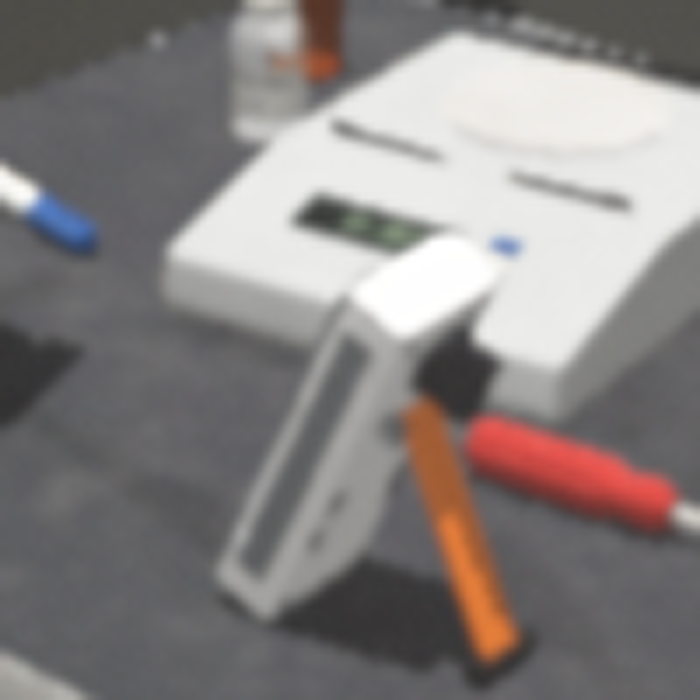

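View pics/t29.png

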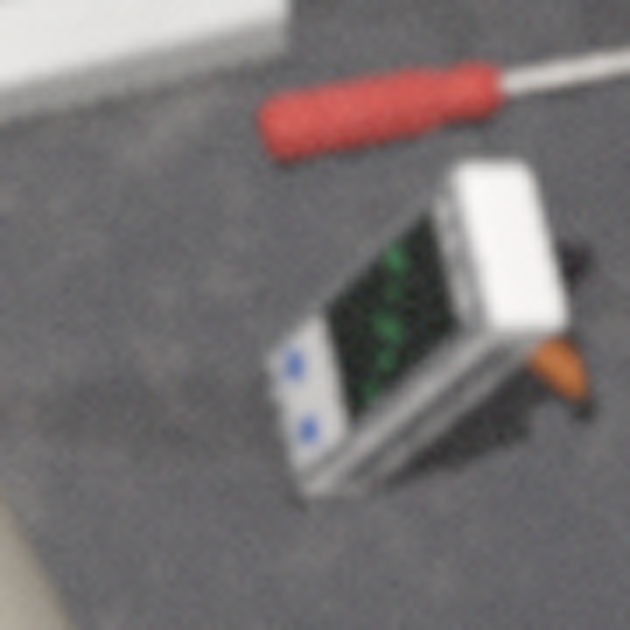

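View pics/t29full.png

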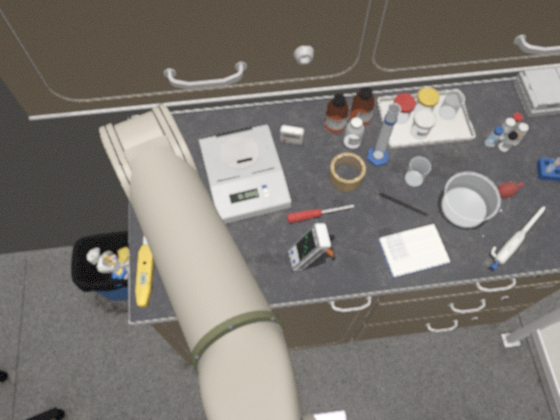

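```bash
python3 - <<'E'
from h import *
ct=manip.calibration("top");f=np.load('pics/t29.npz');C=cloud(ct,f['d'])
m=np.zeros(f['d'].shape,bool)
cv2_m=np.zeros(f['d'].shape,np.uint8);cv2.fillPoly(cv2_m,[np.array([[291,253],[311,233],[314,245],[297,266]])],1)
q=C[cv2_m>0]
for _ in range(3):
    c=q.mean(0);n=np.linalg.svd(q-c)[2][2];q=q[abs((q-c)@n)<.004]
n*=np.sign(n[1]);print(len(q),c,n,"lean",np.arcsin(n[2]),q.min(0),q.max(0))
cs=manip.calibration("scene");c2=lambda L,o,s=7:(np.array(L,float)+.5)/s-.5+np.array(o)
e=ray(cs,c2([[268,615]],(220,155)),0);print("back lower corner",e)
g=np.load('pics/s29.npz');D=cloud(cs,g['d'])
for uv in c2([[268,608],[402,345],[440,250],[500,640],[490,650]],(220,155)).round().astype(int): print(uv,D[uv[1],uv[0]].round(3))
crop(g['p'],270,193,302,225,'s29k.png',20)
E
```

```text
105 [ 0.50441573 -0.11892054  0.081558  ] [0.05243218 0.92676164 0.37197276] lean 0.38113337958719906 [ 0.49038214 -0.13871542  0.03019661] [ 0.51903685 -0.09761623  0.12742722]
back lower corner [[ 0.48644382 -0.10680506  0.        ]]
[258 241] [ 0.48  -0.113  0.01 ]
[277 204] [ 0.484 -0.17   0.132]
[282 190] [ 0.523 -0.152  0.148]
[291 246] [ 0.511 -0.194  0.015]
[290 247] [ 0.507 -0.194  0.013]
```

View pics/s29k.png

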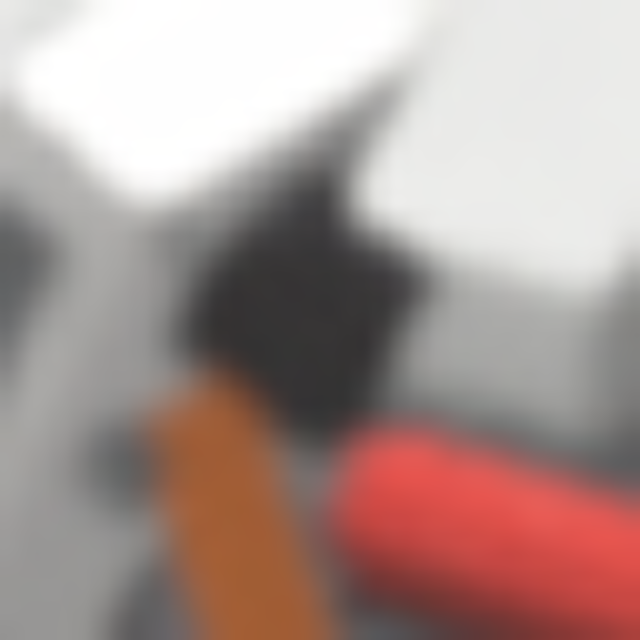

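```bash
python3 -c "
from h import *
print(manip.hand_in()); print(manip.get_obs()['clock'])"
```

```text
the job is handed in; nothing more can be done
None
the job is handed in; nothing more can be done
```

The job is handed in. The knob is at its anticlockwise stop, the leg is fully open, and the monitor stands upright leaning back on its leg. The arm was well clear of it, at about 27.5 s. No verdict is reported.

**Last checks**
- **Leg:** its foot was triangulated at 0.105 m high before standing, an opening of about 0.86 rad. The leg still looks open in the final pictures.
- **Lean:** 0.38 rad from the depth of the screen face and 0.44 rad from two edge points in the other camera. They differ, but both are inside 0.30–0.56.
- **Lower back edge and foot:** both look seated on the bench, with depth readings of 10–15 mm near them. I could not confirm the 8 mm and 10 mm height limits from that.
- **Knob:** before standing, the bar read at or slightly past its stop. In the final picture its edge runs parallel to the monitor's long edge, about 0.46 against 0.47 rad in the image. That picture is coarse, so this is only a rough check of the 0.12 rad limit.
- **Other things on the bench:** the red screwdriver, log book and tape look unmoved in the last top view. The marker, in the last scene views, also looks unmoved. The tester is only partly visible past the arm, but nothing came near it.

**What went wrong on the way**
- **Height offset:** the fingertips sat about 39 mm higher than the reported tool position implied, so the first knob grasp closed on nothing. I corrected for this from the camera.
- **Stray twist:** I left wrong twist values in the move that released the knob. It may have turned the monitor slightly. I measured its pose again and carried on.
- **Stuck pivot:** gripped at 20 N, the monitor would not rotate past about 0.6 rad. I loosened the grip slightly so it could swing upright, then leaned it back onto its leg.

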